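# Clamp sample pots on the vibrating table

## Robot

A 6-joint arm with a two-finger parallel gripper is mounted at the origin on the work surface. World frame = base frame: x ahead of the robot, y to its left, z up, the work surface at z = 0. Lengths are in m, angles in degrees, forces in N, time in s.
With the tool pointing down it reaches from about 0.35 to 0.875 m from the base axis. Payload 4.2 kg.
Tool frame: the origin (TCP) lies between the finger pads; the fingertips stand 25 mm ahead of it and the grasp point (between the pads) lies 6 mm ahead of it (r.tips_ahead is the distance from the TCP to the fingertips, in m); z points along the fingers, y is the direction in which the jaws open and shut (so a half turn about z gives the same grasp; the last joint's range is limited). The gripper opens to 87 mm and grips with 3 to 60 N. Pads are 19 mm wide; open, the fingers measure 117 mm over their backs; the gripper's body (75 mm by 190 mm) begins 51 mm behind the grasp point.
Start: joints at [87.754, 22.042, 0.453, 0, -68.411, -14.817], TCP at [0.183, 0.597, 0.248] pointing down, gripper open.
Joint ranges: [-179.83, 179.83], [-69.29, 118.12], [-61.27, 80.66], [-181.25, 117.63], [-171.15, -9.14], [-177.46, 177.46]. Speed limits (degrees/s): [159.86, 159.86, 180, 180, 180, 180].

## Interface

Orientations are given as a 3x3 rotation matrix whose columns are the frame's x, y, z axes.
In Python, from station import r, vision, finish_job gives the robot as it stands.
- The arm moves only by the shell command python3 -m jog 'ROWS'. ROWS is a JSON object of lists of equal length, an entry for each row: "rot": the turn, a rotation vector about the world's x, y, z in degrees, a list of three; "delta_pos": the shift along the world's x, y, z in mm, a list of three; "grip": the opening in per cent of the stroke, from 0 (shut) to 100 (fully open). A call has 1 to 10 rows; each row shifts and turns the commanded pose from where the row before left it; what a row does not reach is not made up. A row lasts 1/12 s, in which the tool goes at most 41.7 mm and 7.16 degrees, less where a joint would pass 70% of its speed; a pose out of reach is approached as far as the arm can. A call with a gripper value outside its range is refused whole. The fingers move at their own pace and stop on an object; the grip force is fixed at half the most. Time passes only in rows, so rows that do not move let the fingers close. It gives the time, the measured TCP pose, the force and the opening at its end, in the units of the state.
- r.sense(): the state, without advancing time (a new reading comes with each control period).
- vision.capture(name): name is "scene" or "top"; returns a dict with "frame" (420x560x3 uint8, red, green, blue), "K" (3x3 intrinsics, pixels), "xyz" and "orientation" of the camera in the world. Camera axes: x right, y up, looking along -z (the intrinsics and any distortion apply to the point x, -y, -z); pixel columns grow to the right and rows downward; lengths in m; the calibration is good to about 2 mm. A picture is of the moment at which its call begins. There is no depth.
- finish_job(): hands the job in, once; it reports no verdict.
The state is a dict: "time_s": time; "joints": joint angles; "joint_velocities": joint speeds; "effort": joint torques, N m; "tcp_pos": TCP position; "ee_rot": TCP orientation; "wrist_force": force on the tool from outside, world axes, zero at the start; "moment": the same for the moment, N m; "gripper_width": opening from 0.0 (shut) to 1.0 (fully open).
Only numpy, scipy, OpenCV 4.12 (cv2) and the standard library are available. Lean on these libraries where they do the work, as an engineer would, in place of code of your own. Each camera call takes 0.05 s, during which the arm holds its last target. There are 200 camera calls.

## Task

Get the vibrating table ready to run: stand every lidded sample pot upright on its deck between the stop rail and the clamp plate, and push the plate up so that the pots are held between its lip and the rail. Then put the adjustable wrench on the clamp nut, roll its worm until the jaws just fit the nut, and tighten the nut clockwise until it comes up solid. Finish with the wrench lying back on its rubber mat and the bystanding things where they were.

Things in the scene. Friction and masses are not known exactly. Their poses are not given: they have to be found in the camera images.
- pot_a: Lidded white plastic sample pot, a plain cylinder 56 mm across and 70 mm tall, about 0.13 to 0.25 kg. Origin: centre of its underside; z is its axis, towards the lid. Two or three of pot_a, pot_b, pot_c are present (an absent one reads None); they start upright on the bench to the robot's left.
- pot_b: A pot like pot_a.
- pot_c: A pot like pot_a.
- vibrator: Bench vibrating table, fixed. Origin: centre of its underside; x away from the robot (yaw varies), y left, z up. Deck 300 (x) by 350 mm (y), top at z = 0.100. Stop rail along y at the far edge: inner face at x = 0.120, top at z = 0.136. A flat steel bridge (x from -0.090 to 0, the deck's full width, top at z = 0.110) spans the clamp plate; the nut stands on it.
- deck (a point): Point on the deck's top: the middle of the pots' space when the plate is fully back, 55.5 mm in front of the rail's inner face, midway along it. Axes as the vibrator's.
- clamp_plate (a joint): Sliding clamp plate: 4 mm sheet under the bridge, its far edge turned up into a lip 300 mm long, 6 mm thick, its top 42 mm above the deck. Value in m: 0 fully back, grows as it slides from the robot towards the rail (limit 0.060); gap lip to rail = 0.111 - value, so the pots are gripped at 0.055. About 10 N of friction; stays where left; shoves the pots before it.
- lip (a point): Point on the lip's near (robot) side, 70 mm left of its middle (clear of the nut), 28 mm above the deck and 18 mm above the bridge, moving with the plate. Push here with closed fingers, firmly, until it stops on the pots.
- clamp_nut (a joint): Hexagon nut, 30 mm across flats, 16 mm high, on a fixed upright stud through the bridge. Value in rad, growing clockwise seen from above: starts at 0.1 to 0.35, comes up solid at 1.0. Takes about 0.6 N m and stays where left. A pair of flats faces 0.695 rad - value (counter-clockwise from the vibrator's x axis).
- stud (a point): Centre of the nut's underside, on top of the bridge; nut and stud end 16 mm above. Axes as the vibrator's. A wrench on the nut has its x axis at a yaw of 2.265 rad - nut value from the vibrator's x (or 60 degree steps from that): its handle then lies to the robot's right, clear of the lip, and swings towards the robot.
- wrench: Steel adjustable wrench, 0.58 kg, head 16 mm thick, lying worm side up on the mat. Origin: on its underside, at the centre of a 30 mm nut that touches the fixed jaw; x out of the mouth, y from fixed to moving jaw. Fixed jaw face at y = -0.015, throat at x = -0.020, jaw tips at x = 0.014, head back to x = -0.052 and from y = -0.031 to 0.038.
- wrench_grip (a point): Middle of the handle near the centre of mass, 84 mm from the origin, 8 mm above the underside (axes as the wrench's). The handle is 25 mm wide, from 2 to 13 mm above the underside; it leaves the head at 157.5 degrees from the wrench's x axis (towards -x and a little +y) and ends 218 mm from the origin.
- wrench_end (a point): Middle of the handle near its end, 115 mm farther along it than wrench_grip, 8 mm above the underside.
- jaw (a joint): Moving jaw: the value is the jaw opening in m (0.026 to 0.039), at first about 0.035 to 0.038. It moves only by the worm, which locks it against pushing.
- worm_top (a point): Top of the knurled worm: a roller 18 mm across and 20 mm long, axis along the wrench's y, 36 mm behind the wrench's origin and 3 mm proud of head and nut. Press its top with closed fingertips at 8 to 12 N and stroke it about 15 mm at a time towards the mouth to close the jaw, towards the handle to open it: 0.07 mm of jaw per mm (4 mm a turn). It stops when the jaw meets the nut.
- mat: Black rubber mat, fixed, 360 mm (x) by 150 mm (y), 3 mm thick, on the bench to the robot's right. Origin: centre of its underside.
- cup: Bystander: open empty white plastic cup, 68 mm across the rim, 65 mm tall. Origin: centre of its underside.
- brush: Bystander: flat brush, 220 mm long, lying. Origin: its middle, on the bench.
- mortar_cube: Bystander: 50 mm mortar cube. Origin: centre of its underside.
- spatula: Bystander: spatula, 240 mm long, lying. Origin: its middle, on the bench.
- jar: Bystander: small brown glass jar, 60 mm across, 80 mm tall. Origin: centre of its underside.
There are look-alikes about, which are no part of the job. What is shaped like the pot_a but pink or turquoise is not meant.

How it is judged:
By the outcome, as a careful person would: the job done as asked, in the order asked, and still so for the second after the job is handed in, with the robot touching nothing.
Of pot_a, pot_b, pot_c only 2 to 3 are there at a start; the rules pass over those that are not, and their reading is None.
At some moment in a run one of pot_a, pot_b, pot_c may be knocked a few centimetres aside while the robot is not near it.
It also fails if it takes over 210 s, if anything falls off the work surface, if the arm or the gripper's body presses on something with over 40 N, if the wrist force passes 120 N, or if a joint passes its speed limit or range.

## Working session

There is one attempt and no reset: what is moved stays moved. The work goes in short steps, Python scripts to look and compute and a shell command to move; the robot and the scene stay as the last step left them, time stands still between calls to the robot, and variables do not carry over. Pictures are saved under pics/ and viewed, about 12 in all and at most 16, crops included, and the job is handed in when it is done.

```bash
ls; mkdir -p pics
python3 - <<'E'
from station import r,vision
import cv2,numpy as np
s=r.sense();print({k:np.round(v,3).tolist() for k,v in s.items()})
for n in("scene","top"):
    c=vision.capture(n);cv2.imwrite(f"pics/{n}0.png",c["frame"][:,:,::-1]);print(n,{k:np.round(v,4).tolist() if not isinstance(v,str) else v for k,v in c.items() if k!="frame"})
E
```

```text
pics
{'time_s': 0.0, 'joints': [87.755, 22.091, 0.38, -0.029, -68.412, -14.817], 'joint_velocities': [0.044, -0.01, 0.06, -0.126, -0.099, -0.112], 'effort': [-0.0, -39.066, 18.741, 4.22, 0.011, -0.0], 'tcp_pos': [0.183, 0.597, 0.246], 'ee_rot': [[0.956, -0.294, -0.001], [-0.294, -0.956, -0.002], [0.0, 0.002, -1.0]], 'wrist_force': [-0.444, 0.162, 0.252], 'moment': [0.033, -0.026, 0.028], 'gripper_width': 0.999}
scene {'K': [[396.0957, 0.0, 279.7579], [0.0, 396.0957, 205.9575], [0.0, 0.0, 1.0]], 'xyz': [1.3019, -0.8142, 0.8721], 'orientation': [[0.709, -0.4235, 0.5639], [0.7051, 0.4078, -0.5802], [0.0157, 0.8089, 0.5877]]}
top {'K': [[481.0096, 0.0, 270.7047], [0.0, 481.0096, 208.3379], [0.0, 0.0, 1.0]], 'xyz': [0.4478, -0.0475, 1.5188], 'orientation': [[-0.0274, 0.9971, -0.0713], [-0.9996, -0.0268, 0.0093], [0.0074, 0.0715, 0.9974]]}
```

View pics/top0.png

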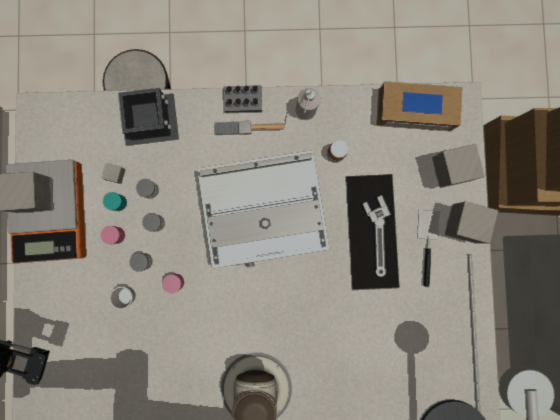

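View pics/scene0.png

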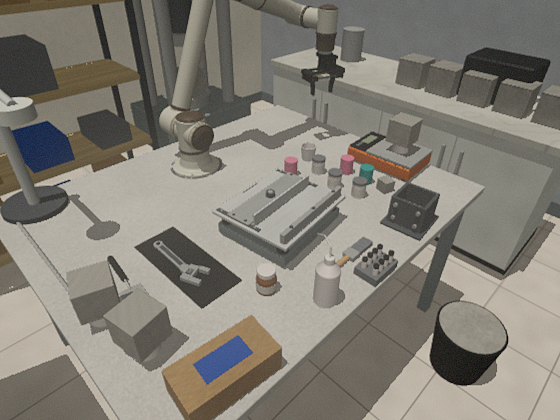

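Top view: candidate pots are grey-topped cylinders at (147,188), (152,222) and (139,261). The pink ones (112,235), (172,283) and the turquoise one (114,202) are look-alikes. The open cup is at (123,296), the wrench at (380,235) and the vibrator at about (264,210). I'll enlarge to confirm.

```bash
cat > h.py <<'E'
import numpy as np,cv2
def ray(c,u,v):
    K=np.array(c["K"]);d=np.linalg.inv(K)@[u,v,1.];d=np.array([d[0],-d[1],-d[2]])
    return np.array(c["xyz"]),np.array(c["orientation"])@d
def onz(c,u,v,z):
    o,d=ray(c,u,v);return o+d*(z-o[2])/d[2]
def proj(c,p):
    q=np.array(c["orientation"]).T@(np.array(p)-c["xyz"]);q=np.array([q[0],-q[1],-q[2]]);q=np.array(c["K"])@q;return q[:2]/q[2]
def tri(c1,p1,c2,p2):
    o1,d1=ray(c1,*p1);o2,d2=ray(c2,*p2);d1/=np.linalg.norm(d1);d2/=np.linalg.norm(d2)
    t=np.linalg.lstsq(np.c_[d1,-d2],o2-o1,rcond=None)[0];a=o1+d1*t[0];b=o2+d2*t[1];return (a+b)/2,np.linalg.norm(a-b)
def crop(c,x,y,w,h,f,name=None):
    im=cv2.resize(c["frame"][y:y+h,x:x+w,::-1],None,fx=f,fy=f,interpolation=cv2.INTER_CUBIC)
    if name: cv2.imwrite(name,im)
    return im
E
python3 - <<'E'
from h import *
from station import vision
import pickle
t=vision.capture("top");s=vision.capture("scene");pickle.dump((t,s),open("c0.pkl","wb"))
a=crop(t,95,150,100,165,3.6);b=crop(s,280,135,110,75,3.8)
W=np.zeros((600,800,3),np.uint8);W[:a.shape[0],:a.shape[1]]=a;W[:b.shape[0],370:370+b.shape[1]]=b
d=crop(s,150,230,70,65,4);W[300:300+d.shape[0],370:370+d.shape[1]]=d
cv2.imwrite("pics/c1.png",W)
a=crop(t,190,145,215,155,3.7,"pics/c2.png")
E
```

```text
(no output)
```

View pics/c1.png

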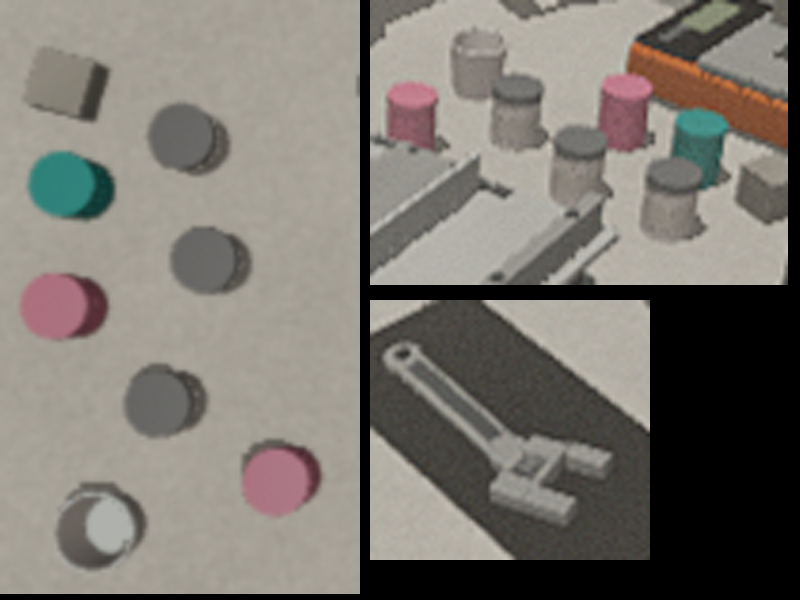

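View pics/c2.png

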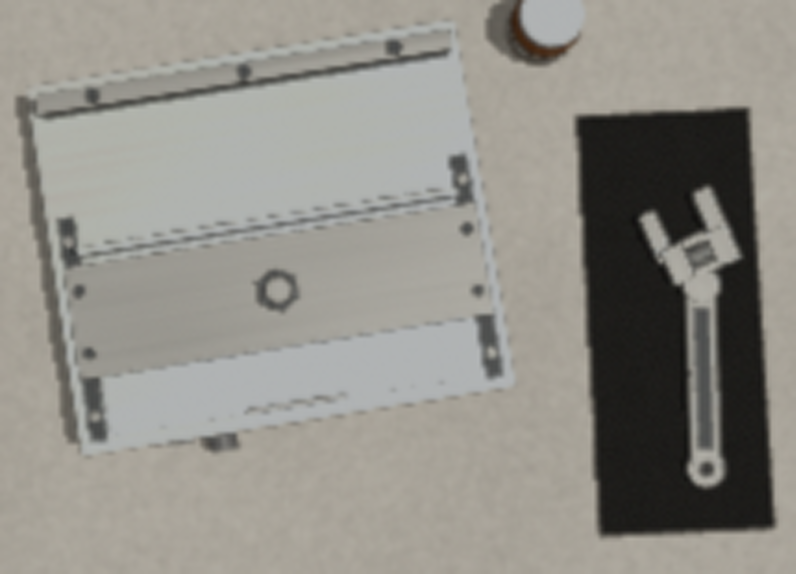

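Confirmed: the three white pots with grey lids are pot_a/b/c. The pink and turquoise ones are solid-coloured look-alikes, and the cup is open. In the top crop the moving (left) jaw, the worm and the nut (crop 277,290) are all clear. Next I measure.

Run:
```python
from h import *
import pickle
t,s=pickle.load(open("c0.pkl","rb"))
def blobs(c,x,y,w,h,lo,hi,sat,amin,amax):
    im=c["frame"][y:y+h,x:x+w];f=6
    im=cv2.resize(im,None,fx=f,fy=f,interpolation=cv2.INTER_CUBIC)
    hsv=cv2.cvtColor(im,cv2.COLOR_RGB2HSV)
    m=((hsv[...,2]>=lo)&(hsv[...,2]<=hi)&(hsv[...,1]<=sat)).astype(np.uint8)*255
    m=cv2.morphologyEx(m,cv2.MORPH_OPEN,np.ones((7,7)))
    cs,_=cv2.findContours(m,cv2.RETR_EXTERNAL,2);o=[]
    for k in cs:
        a=cv2.contourArea(k)/f/f
        if amin<a<amax:
            M=cv2.moments(k);(ex,ey),ax,an=cv2.fitEllipse(k)
            o.append(((M['m10']/M['m00']+.5)/f-.5+x,(M['m01']/M['m00']+.5)/f-.5+y,a,ax[0]/f,ax[1]/f))
    return np.array(o)
T=blobs(t,95,150,100,165,0,115,40,150,600);print("top lids",T.round(1).tolist())
S=blobs(s,300,135,100,75,0,120,40,30,300);print("scene lids",S.round(1).tolist())
for a in T:
    p=onz(t,a[0],a[1],.07);print(p.round(4),"reproj",proj(s,p).round(1))
    for b in S:
        q,e=tri(t,a[:2],s,b[:2]); 
        if e<.006: print("  tri",q.round(4),round(e,4))
print("px lid", [t["frame"][int(a[1]),int(a[0])] for a in T])
N=blobs(t,250,210,30,30,0,125,60,10,300);print("nut top",N.round(1).tolist())
print("nut ->",onz(t,190+277/3.7,145+290/3.7,.126).round(4))
# rail & edges
for nm,u,v,z in [("railscrewL",92,95,.136),("M",243,72,.136),("R",394,47,.136),("boltLt",78,291,.11),("boltLb",89,352,.11),("boltRt",466,229,.11),("boltRb",478,291,.11),("FL",28,95,.136),("FR",455,22,.136),("NL",85,455,.1),("NR",513,383,.1),("hole",706,469,.015),("worm",699,255,.019),("mtip",648,213,.019),("ftip",705,190,.019),("mat1",577,115,.003),("mat2",748,108,.003),("mat3",774,525,.003),("mat4",600,535,.003),]:
    U,V=190+(u+.5)/3.7-.5,145+(v+.5)/3.7-.5
    p=onz(t,U,V,z);print(nm,p.round(4),proj(s,p).round(1))
cv2.imwrite("pics/c3.png",np.vstack([crop(s,205,160,150,105,3.6),crop(s,150,230,80,60,3.6)[:, :].copy().repeat(1,0) if 0 else cv2.copyMakeBorder(crop(s,140,230,110,60,3.6),0,0,0,540-396,0)]))
```

```text
top lids [[117.1, 299.2, 151.2, 14.9, 19.3], [140.4, 260.8, 337.2, 19.4, 22.3], [153.2, 222.0, 307.0, 17.7, 22.1], [147.0, 188.4, 317.5, 17.8, 22.6]]
scene lids [[395.0, 201.1, 160.4, 14.0, 27.4], [329.6, 200.3, 168.0, 6.7, 44.4], [384.8, 186.6, 163.0, 13.4, 18.5], [305.3, 183.9, 96.5, 11.8, 18.8], [359.1, 181.5, 109.1, 10.7, 13.4], [334.8, 173.0, 98.6, 9.1, 14.3], [318.3, 158.8, 92.0, 8.8, 13.6], [388.7, 140.8, 221.6, 16.3, 27.3], [361.4, 143.4, 110.4, 12.0, 16.7], [319.8, 136.6, 31.9, 5.3, 11.7]]
[0.2928 0.4028 0.07  ] reproj [309.2 143.6]
[0.4044 0.3327 0.07  ] reproj [318.3 158. ]
  tri [0.4042 0.3337 0.0655] 0.0003
[0.5196 0.2935 0.07  ] reproj [334.2 171.8]
  tri [0.5206 0.2956 0.0636] 0.0018
[0.6216 0.3112 0.07  ] reproj [358.2 180.2]
  tri [0.6235 0.3137 0.0634] 0.0027
px lid [array([100,  94,  88], dtype=uint8), array([104, 104, 102], dtype=uint8), array([106, 105, 103], dtype=uint8), array([103, 103, 100], dtype=uint8)]
nut top [[264.4, 223.0, 100.0, 11.1, 11.6]]
nut -> [ 0.5041 -0.0424  0.126 ]
railscrewL [0.6614 0.0993 0.136 ] [333.1 191.5]
M [ 0.6764 -0.0193  0.136 ] [313.3 208. ]
R [ 0.6931 -0.1383  0.136 ] [291.1 227. ]
boltLt [0.5093 0.1161 0.11  ] [302.4 178.7]
boltLb [0.461  0.1083 0.11  ] [291.2 174.5]
boltRt [ 0.5503 -0.1927  0.11  ] [245.5 220.3]
boltRb [ 0.5008 -0.2005  0.11  ] [233.3 214.4]
FL [0.6627 0.1493 0.136 ] [342.6 186. ]
FR [ 0.7117 -0.1869  0.136 ] [284.1 237.4]
NL [0.3798 0.1141 0.1   ] [276.8 168.1]
NR [ 0.4272 -0.2269  0.1   ] [212.6 210.5]
hole [ 0.3495 -0.3974  0.015 ] [157.8 243. ]
worm [ 0.5296 -0.3984  0.019 ] [189.7 271. ]
mtip [ 0.5663 -0.3567  0.019 ] [208.6 270.3]
ftip [ 0.5846 -0.4059  0.019 ] [198.6 282.1]
mat1 [ 0.6537 -0.3025  0.003 ] [241.8 280.2]
mat2 [ 0.6558 -0.4499  0.003 ] [201.4 308.3]
mat3 [ 0.3002 -0.4557  0.003 ] [134.4 246.9]
mat4 [ 0.2959 -0.3081  0.003 ] [172.9 226.3]
```

View pics/c3.png

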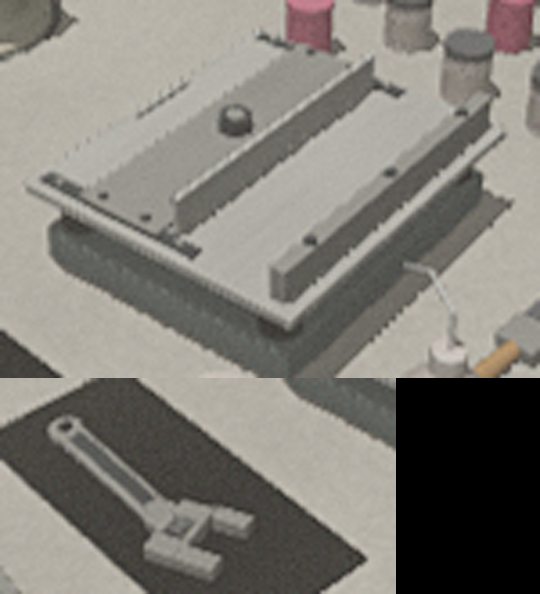

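Screws and lids reproject within about 1 px, so the heights are confirmed.

- **Pots:** about (.404,.336), (.520,.297) and (.623,.316), lid at .07.
- **Vibrator:** yaw 7.6°, stud (.504,-.042), O (.549,-.036).

I start with the near pot.

```bash
python3 -m jog '{"delta_pos":[[22,-26,-8],[22,-26,-8],[22,-26,-8],[22,-26,-8],[22,-26,-8],[22,-26,-8],[22,-26,-8],[22,-26,-8],[22,-26,-8],[23,-27,-8]],"rot":[[0,0,2.5],[0,0,2.5],[0,0,2.5],[0,0,2.5],[0,0,2.5],[0,0,2.5],[0,0,2.5],[0,0,2.5],[0,0,2.5],[0,0,2.2]],"grip":[90,90,90,90,90,90,90,90,90,90]}'; python3 -m jog '{"delta_pos":[[0,0,0],[0,0,0]],"rot":[[0,0,0],[0,0,0]],"grip":[90,90]}'
cat > lids.py <<'E'
from h import *
from station import r,vision
t=vision.capture("top");f=t["frame"].astype(int)
im=t["frame"];hsv=cv2.cvtColor(im,cv2.COLOR_RGB2HSV).astype(int)
mx=f.max(2);mn=f.min(2)
m=(((mx-mn)<14)&(mx>80)&(mx<125)).astype(np.uint8);m[:, :90]=0;m[:150]=0;m[320:]=0;m[:,200:]=0
m=cv2.morphologyEx(m,cv2.MORPH_OPEN,np.ones((5,5)))
n,_,st,ce=cv2.connectedComponentsWithStats(m)
for i in range(1,n):
    if st[i,4]>100: print(st[i,4],ce[i].round(1),onz(t,ce[i][0]-.8,ce[i][1],.07)[:2].round(4))
cv2.imwrite("pics/last.png",im[:,:,::-1]);print(r.sense()["tcp_pos"])
E
python3 lids.py
```

```text
time_s: 1.03
tcp_pos: [0.405, 0.3351, 0.1673]
ee_rot: [[0.991, 0.135, 0.0], [0.135, -0.991, 0.0], [0.0, -0.0, -1.0]]
wrist_force: [0.1, 1.5, 0.5]
gripper_width: 0.9
time_s: 1.2
tcp_pos: [0.4051, 0.3347, 0.1669]
ee_rot: [[0.992, 0.129, -0.001], [0.129, -0.992, -0.001], [-0.001, 0.001, -1.0]]
wrist_force: [-0.3, 0.1, 0.2]
gripper_width: 0.899
254 [145.  187.4] [0.6252 0.3197]
259 [151.3 221.6] [0.521  0.3015]
121 [128.5 245.6] [0.4509 0.3703]
118 [111.1 272.4] [0.3726 0.4226]
850 [110.4 308.7] [0.2657 0.4251]
[0.40477086 0.33599795 0.16743875]
```

```bash
python3 -m jog '{"delta_pos":[[0,0,-30],[0,0,-30],[0,0,-30],[0,0,-23],[0,0,0],[0,0,0],[0,0,0],[0,0,0],[0,0,0],[0,0,0]],"grip":[90,90,90,90,90,0,0,0,0,0]}'; python3 -m jog '{"delta_pos":[[0,0,0],[0,0,0],[0,0,20],[0,0,35],[0,0,35],[0,0,35],[0,0,35],[0,0,0]],"grip":[0,0,0,0,0,0,0,0]}'
```

```text
invalid input at $: expected keys rot, delta_pos, grip
invalid input at $: expected keys rot, delta_pos, grip
```

```bash
Z='[0,0,0]'; python3 -m jog '{"delta_pos":[[0,0,-30],[0,0,-30],[0,0,-30],[0,0,-23],[0,0,0],[0,0,0],[0,0,0],[0,0,0],[0,0,0],[0,0,0]],"rot":[[0,0,0],[0,0,0],[0,0,0],[0,0,0],[0,0,0],[0,0,0],[0,0,0],[0,0,0],[0,0,0],[0,0,0]],"grip":[90,90,90,90,90,0,0,0,0,0]}'; python3 -m jog '{"delta_pos":[[0,0,0],[0,0,0],[0,0,20],[0,0,35],[0,0,35],[0,0,35],[0,0,35],[0,0,0]],"rot":[[0,0,0],[0,0,0],[0,0,0],[0,0,0],[0,0,0],[0,0,0],[0,0,0],[0,0,0]],"grip":[0,0,0,0,0,0,0,0]}'
```

```text
time_s: 2.08
tcp_pos: [0.4053, 0.3382, 0.0565]
ee_rot: [[0.991, 0.134, 0.003], [0.134, -0.991, 0.004], [0.004, -0.004, -1.0]]
wrist_force: [-1.0, 2.2, 4.4]
gripper_width: 0.637
time_s: 2.75
tcp_pos: [0.4069, 0.3388, 0.2223]
ee_rot: [[0.991, 0.134, 0.01], [0.134, -0.991, 0.01], [0.011, -0.009, -1.0]]
wrist_force: [0.8, 1.4, 0.2]
gripper_width: 0.634
```

```bash
python3 -m jog '{"delta_pos":[[15,-30,0],[15,-30,0],[15,-30,0],[15,-30,0],[15,-30,0],[15,-30,0],[15,-30,0],[15,-30,0],[15,-30,0],[15,-30,0]],"rot":[[0,0,0],[0,0,0],[0,0,0],[0,0,0],[0,0,0],[0,0,0],[0,0,0],[0,0,0],[0,0,0],[0,0,0]],"grip":[0,0,0,0,0,0,0,0,0,0]}'; python3 -m jog '{"delta_pos":[[15,-30,0],[15,-30,0],[15,-30,0],[15,-30,0],[15,-30,0],[7,-12,0],[0,0,0],[0,0,0],[0,0,0]],"rot":[[0,0,0],[0,0,0],[0,0,0],[0,0,0],[0,0,0],[0,0,0],[0,0,0],[0,0,0],[0,0,0]],"grip":[0,0,0,0,0,0,0,0,0]}'
python3 - <<'E'
from h import *
from station import r,vision
t=vision.capture("top");s=vision.capture("scene")
cv2.imwrite("pics/p1.png",np.hstack([crop(t,190,130,180,170,2.2),crop(s,200,130,180,170,2.2)]))
print(r.sense()["tcp_pos"])
E
```

```text
time_s: 3.58
tcp_pos: [0.5539, 0.0345, 0.214]
ee_rot: [[0.991, 0.132, -0.002], [0.132, -0.991, -0.0], [-0.002, -0.0, -1.0]]
wrist_force: [0.7, 0.0, -2.2]
gripper_width: 0.636
time_s: 4.33
tcp_pos: [0.6355, -0.1248, 0.214]
ee_rot: [[0.991, 0.133, -0.002], [0.133, -0.991, 0.001], [-0.002, -0.001, -1.0]]
wrist_force: [-1.0, -0.8, -0.7]
gripper_width: 0.637
[ 0.63577759 -0.12429243  0.21464361]
```

View pics/p1.png

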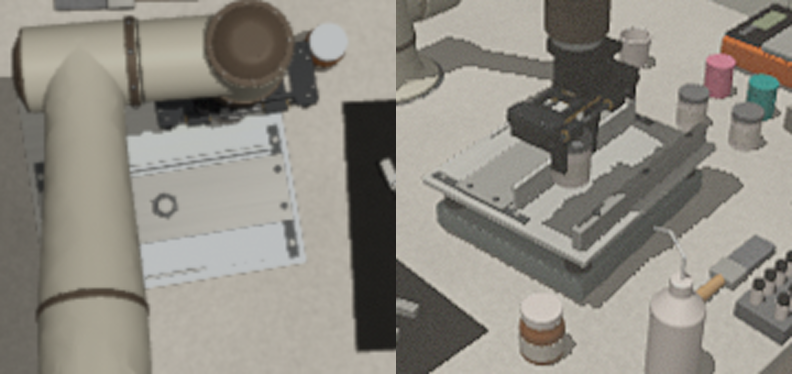

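The pot is held upright above the deck between lip and rail. I lower and release it, retreat, and go on to the second pot.

```bash
python3 -m jog '{"delta_pos":[[0,0,-20],[0,0,-20],[0,0,-13],[0,0,-5],[0,0,0],[0,0,0],[0,0,0],[0,0,0],[0,0,0],[0,0,0]],"rot":[[0,0,0],[0,0,0],[0,0,0],[0,0,0],[0,0,0],[0,0,0],[0,0,0],[0,0,0],[0,0,0],[0,0,0]],"grip":[0,0,0,0,0,0,85,85,85,85]}'; python3 -m jog '{"delta_pos":[[0,0,20],[0,0,35],[0,0,30],[-9,34,0],[-9,34,0],[-9,34,0],[-9,34,0],[-9,34,0],[-9,34,0],[-9,34,0]],"rot":[[0,0,0],[0,0,0],[0,0,0],[0,0,0],[0,0,0],[0,0,0],[0,0,0],[0,0,0],[0,0,0],[0,0,0]],"grip":[85,85,85,85,85,85,85,85,85,85]}'; python3 -m jog '{"delta_pos":[[-9,34,0],[-9,34,0],[-9,34,-10],[-9,34,-20],[-9,34,-20],[-7,17,-10],[0,0,0],[0,0,0]],"rot":[[0,0,0],[0,0,0],[0,0,0],[0,0,0],[0,0,0],[0,0,0],[0,0,0],[0,0,0]],"grip":[85,85,85,85,85,85,85,85]}'; python3 lids.py
```

```text
time_s: 5.27
tcp_pos: [0.6366, -0.1255, 0.1571]
ee_rot: [[0.991, 0.133, 0.001], [0.133, -0.991, -0.0], [0.001, 0.0, -1.0]]
wrist_force: [-0.1, -0.7, -0.8]
gripper_width: 0.823
time_s: 6.1
tcp_pos: [0.5728, 0.1139, 0.242]
ee_rot: [[0.991, 0.133, 0.001], [0.133, -0.991, 0.0], [0.001, -0.0, -1.0]]
wrist_force: [0.6, -0.2, 0.1]
gripper_width: 0.848
time_s: 6.77
tcp_pos: [0.5209, 0.3001, 0.181]
ee_rot: [[0.991, 0.135, -0.001], [0.135, -0.991, -0.001], [-0.001, 0.001, -1.0]]
wrist_force: [-0.1, -0.2, 0.5]
gripper_width: 0.849
250 [145.  187.2] [0.6256 0.3196]
2189 [124.6 290.6] [0.3178 0.3828]
[0.52158551 0.29955317 0.18187853]
```

```bash
python3 -m jog '{"delta_pos":[[0,0,-30],[0,0,-30],[0,0,-30],[0,0,-25],[0,0,-12],[0,0,0],[0,0,0],[0,0,0],[0,0,0],[0,0,0]],"rot":[[0,0,0],[0,0,0],[0,0,0],[0,0,0],[0,0,0],[0,0,0],[0,0,0],[0,0,0],[0,0,0],[0,0,0]],"grip":[85,85,85,85,85,85,0,0,0,0]}'; python3 -m jog '{"delta_pos":[[0,0,0],[0,0,0],[0,0,20],[0,0,35],[0,0,35],[0,0,35],[0,0,35],[0,0,0]],"rot":[[0,0,0],[0,0,0],[0,0,0],[0,0,0],[0,0,0],[0,0,0],[0,0,0],[0,0,0]],"grip":[0,0,0,0,0,0,0,0]}'
```

```text
time_s: 7.65
tcp_pos: [0.5227, 0.3006, 0.0566]
ee_rot: [[0.991, 0.133, 0.004], [0.133, -0.991, 0.004], [0.004, -0.003, -1.0]]
wrist_force: [0.2, 1.2, 3.4]
gripper_width: 0.635
time_s: 8.32
tcp_pos: [0.5242, 0.3013, 0.2228]
ee_rot: [[0.991, 0.134, 0.012], [0.134, -0.991, 0.008], [0.013, -0.006, -1.0]]
wrist_force: [1.3, 0.8, -0.2]
gripper_width: 0.639
```

```bash
python3 -m jog '{"delta_pos":[[10,-32.5,0],[10,-32.5,0],[10,-32.5,0],[10,-32.5,0],[10,-32.5,0],[10,-32.5,0],[10,-32.5,0],[10,-32.5,0],[10,-32.5,0],[12,-33,0]],"rot":[[0,0,0],[0,0,0],[0,0,0],[0,0,0],[0,0,0],[0,0,0],[0,0,0],[0,0,0],[0,0,0],[0,0,0]],"grip":[0,0,0,0,0,0,0,0,0,0]}'; python3 -m jog '{"delta_pos":[[0,0,0],[0,0,0],[0,0,-20],[0,0,-20],[0,0,-13],[0,0,-5],[0,0,0],[0,0,0],[0,0,0]],"rot":[[0,0,0],[0,0,0],[0,0,0],[0,0,0],[0,0,0],[0,0,0],[0,0,0],[0,0,0],[0,0,0]],"grip":[0,0,0,0,0,0,0,0,0]}'; python3 -m jog '{"delta_pos":[[0,0,0],[0,0,0],[0,0,0],[0,0,0],[0,0,20],[0,0,35],[0,0,30],[0,34,0],[0,34,0],[0,34,0]],"rot":[[0,0,0],[0,0,0],[0,0,0],[0,0,0],[0,0,0],[0,0,0],[0,0,0],[0,0,0],[0,0,0],[0,0,0]],"grip":[85,85,85,85,85,85,85,85,85,85]}';  python3 lids.py
```

```text
time_s: 9.15
tcp_pos: [0.6224, -0.0276, 0.2136]
ee_rot: [[0.991, 0.133, -0.003], [0.133, -0.991, 0.0], [-0.003, -0.001, -1.0]]
wrist_force: [-0.2, 0.1, -1.9]
gripper_width: 0.635
time_s: 9.9
tcp_pos: [0.6231, -0.0251, 0.1565]
ee_rot: [[0.991, 0.134, -0.0], [0.134, -0.991, 0.0], [-0.0, -0.0, -1.0]]
wrist_force: [-0.2, 0.1, -1.8]
gripper_width: 0.634
time_s: 10.73
tcp_pos: [0.6235, 0.0766, 0.2428]
ee_rot: [[0.991, 0.131, 0.002], [0.131, -0.991, 0.001], [0.002, -0.001, -1.0]]
wrist_force: [0.7, -0.5, -0.3]
gripper_width: 0.846
115 [116. 300.] [0.2908 0.4083]
259 [134.2 314.1] [0.2478 0.3548]
[0.62377657 0.08208957 0.24206576]
```

```bash
python3 -m jog '{"delta_pos":[[0,34,0],[0,34,0],[0,34,0],[0,34,0],[0,34,-10],[0,34,-20],[1,37,-30],[0,0,0],[0,0,0]],"rot":[[0,0,0],[0,0,0],[0,0,0],[0,0,0],[0,0,0],[0,0,0],[0,0,0],[0,0,0],[0,0,0]],"grip":[85,85,85,85,85,85,85,85,85]}'
python3 - <<'E'
from h import *
from station import r,vision
t=vision.capture("top");s=vision.capture("scene")
cv2.imwrite("pics/p2.png",np.hstack([crop(t,90,130,240,170,1.65),crop(s,200,130,220,156,1.8)]))if 0 else cv2.imwrite("pics/p2.png",crop(s,200,110,230,160,3.4))
print(r.sense()["tcp_pos"],proj(s,[.6245,.318,.07]))
E
```

```text
time_s: 11.53
tcp_pos: [0.6231, 0.3133, 0.1824]
ee_rot: [[0.991, 0.135, -0.004], [0.135, -0.991, -0.003], [-0.004, 0.003, -1.0]]
wrist_force: [0.2, -0.5, -0.0]
gripper_width: 0.848
[0.62468534 0.31191169 0.1858325 ] [359.84931619 179.78356923]
```

View pics/p2.png

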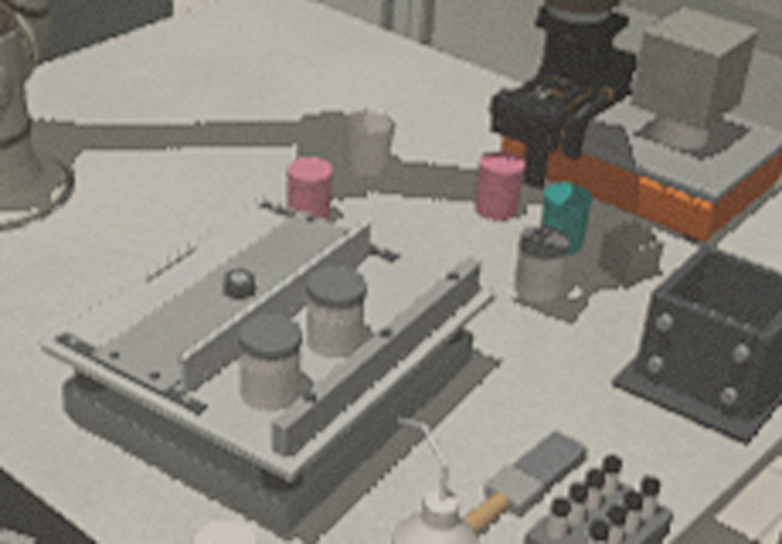

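Two pots stand on the deck, and the third is still at its place (scene 360,181), between the fingers' approach lines. I grasp it and place it on the left.

```bash
python3 -m jog '{"delta_pos":[[0,0,-30],[0,0,-30],[0,0,-30],[0,0,-25],[0,0,-12],[0,0,0],[0,0,0],[0,0,0],[0,0,0],[0,0,0]],"rot":[[0,0,0],[0,0,0],[0,0,0],[0,0,0],[0,0,0],[0,0,0],[0,0,0],[0,0,0],[0,0,0],[0,0,0]],"grip":[85,85,85,85,85,85,0,0,0,0]}'; python3 -m jog '{"delta_pos":[[0,0,0],[0,0,0],[0,0,20],[0,0,35],[0,0,35],[0,0,35],[0,0,35],[0,0,0]],"rot":[[0,0,0],[0,0,0],[0,0,0],[0,0,0],[0,0,0],[0,0,0],[0,0,0],[0,0,0]],"grip":[0,0,0,0,0,0,0,0]}'
```

```text
time_s: 12.47
tcp_pos: [0.6251, 0.313, 0.0604]
ee_rot: [[0.991, 0.133, 0.003], [0.133, -0.991, 0.002], [0.003, -0.002, -1.0]]
wrist_force: [-0.7, 1.5, 2.9]
gripper_width: 0.636
time_s: 13.13
tcp_pos: [0.6272, 0.3133, 0.2272]
ee_rot: [[0.991, 0.134, 0.013], [0.134, -0.991, 0.006], [0.013, -0.005, -1.0]]
wrist_force: [1.3, -0.7, -0.1]
gripper_width: 0.637
```

```bash
python3 -m jog '{"delta_pos":[[-2,-30,0],[-2,-30,0],[-2,-30,0],[-2,-30,0],[-2,-30,0],[-2,-30,0],[-2,-30,0],[0,-30,0],[0,-4,0],[0,0,0]],"rot":[[0,0,0],[0,0,0],[0,0,0],[0,0,0],[0,0,0],[0,0,0],[0,0,0],[0,0,0],[0,0,0],[0,0,0]],"grip":[0,0,0,0,0,0,0,0,0,0]}'; python3 -m jog '{"delta_pos":[[0,0,0],[0,0,-20],[0,0,-20],[0,0,-13],[0,0,-5],[0,0,0],[0,0,0],[0,0,0]],"rot":[[0,0,0],[0,0,0],[0,0,0],[0,0,0],[0,0,0],[0,0,0],[0,0,0],[0,0,0]],"grip":[0,0,0,0,0,0,0,0]}'; python3 -m jog '{"delta_pos":[[0,0,0],[0,0,0],[0,0,0],[0,0,0],[0,0,20],[0,0,35],[0,0,30],[0,0,0],[0,0,0]],"rot":[[0,0,0],[0,0,0],[0,0,0],[0,0,0],[0,0,0],[0,0,0],[0,0,0],[0,0,0],[0,0,0]],"grip":[85,85,85,85,85,85,85,0,0]}'
```

```text
time_s: 13.97
tcp_pos: [0.6093, 0.0661, 0.2174]
ee_rot: [[0.992, 0.129, -0.003], [0.129, -0.992, -0.001], [-0.003, 0.0, -1.0]]
wrist_force: [0.3, -0.1, -1.5]
gripper_width: 0.635
time_s: 14.63
tcp_pos: [0.6104, 0.0693, 0.1603]
ee_rot: [[0.991, 0.134, 0.0], [0.134, -0.991, 0.0], [0.0, -0.0, -1.0]]
wrist_force: [-0.3, -0.2, -2.7]
gripper_width: 0.633
time_s: 15.38
tcp_pos: [0.6113, 0.0685, 0.2481]
ee_rot: [[0.991, 0.133, 0.006], [0.133, -0.991, 0.002], [0.006, -0.001, -1.0]]
wrist_force: [0.3, -0.3, -0.5]
gripper_width: 0.77
```

```bash
python3 -m jog '{"delta_pos":[[-25,-10,0],[-25,-10,0],[-25,-10,0],[-26,-9,0],[0,0,-30],[0,0,-30],[0,0,-28],[0,0,-15],[0,0,0],[0,0,0]],"rot":[[0,0,0],[0,0,0],[0,0,0],[0,0,0],[0,0,0],[0,0,0],[0,0,0],[0,0,0],[0,0,0],[0,0,0]],"grip":[0,0,0,0,0,0,0,0,0,0]}'
python3 - <<'E'
from h import *
from station import r,vision
t=vision.capture("top");s=vision.capture("scene")
cv2.imwrite("pics/p3.png",np.vstack([crop(s,200,130,180,130,3),]))
print(r.sense())
E
```

```text
time_s: 16.22
tcp_pos: [0.5086, 0.029, 0.1414]
ee_rot: [[0.991, 0.133, -0.003], [0.133, -0.991, -0.001], [-0.003, 0.001, -1.0]]
wrist_force: [-0.0, -0.6, -0.1]
gripper_width: 0.043
{'time_s': 16.3167, 'joints': array([ 2.15505826e+01,  1.70582782e+01, -2.38132410e+01,  3.24551215e-02,
       -4.90266469e+01,  7.60833926e+01]), 'joint_velocities': array([-0.0038974 , -0.79298227,  0.66227258, -0.26101723,  0.15348978,
        0.07917824]), 'effort': array([-3.53640632e-02, -3.04322290e+01,  1.48886320e+01,  3.27957004e+00,
        6.08126214e-02, -4.72897250e-05]), 'tcp_pos': array([0.51004788, 0.02949349, 0.14324404]), 'ee_rot': array([[ 9.91085927e-01,  1.33211895e-01,  1.81025840e-03],
       [ 1.33211651e-01, -9.91087580e-01,  2.55105034e-04],
       [ 1.82810764e-03, -1.16834991e-05, -9.99998329e-01]]), 'wrist_force': array([-0.23473911,  0.48228435,  0.654591  ]), 'moment': array([-0.07021366, -0.04696379, -0.00137068]), 'gripper_width': 0.016887888240754628}
```

View pics/p3.png

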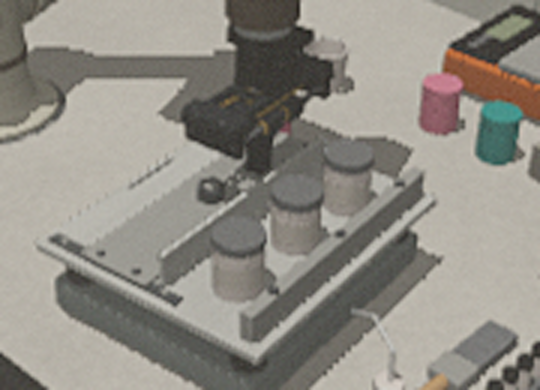

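All three pots stand upright with the closed fingers behind the lip. I push along the vibrator's x.

```bash
python3 -m jog '{"delta_pos":[[5,0.7,0],[5,0.7,0],[5,0.7,0],[5,0.7,0],[5,0.7,0],[5,0.7,0],[5,0.7,0],[5,0.7,0],[5,0.7,0],[5,0.6,0]],"rot":[[0,0,0],[0,0,0],[0,0,0],[0,0,0],[0,0,0],[0,0,0],[0,0,0],[0,0,0],[0,0,0],[0,0,0]],"grip":[0,0,0,0,0,0,0,0,0,0]}';  python3 -m jog '{"delta_pos":[[4,0.5,0],[4,0.5,0],[4,0.5,0],[2,0.3,0]],"rot":[[0,0,0],[0,0,0],[0,0,0],[0,0,0]],"grip":[0,0,0,0]}';  python3 -m jog '{"delta_pos":[[3,0.4,0],[3,0.4,0]],"rot":[[0,0,0],[0,0,0]],"grip":[0,0]}';  python3 -m jog '{"delta_pos":[[2,0.3,0],[2,0.3,0]],"rot":[[0,0,0],[0,0,0]],"grip":[0,0]}'
```

```text
time_s: 17.15
tcp_pos: [0.5551, 0.0352, 0.1418]
ee_rot: [[0.991, 0.132, -0.011], [0.132, -0.991, -0.002], [-0.011, 0.001, -1.0]]
wrist_force: [-11.2, 1.3, 6.6]
gripper_width: 0.002
time_s: 17.48
tcp_pos: [0.5689, 0.0371, 0.1417]
ee_rot: [[0.991, 0.132, -0.012], [0.132, -0.991, -0.002], [-0.012, 0.001, -1.0]]
wrist_force: [-12.7, 1.8, 9.4]
gripper_width: 0.005
time_s: 17.65
tcp_pos: [0.5736, 0.0377, 0.1418]
ee_rot: [[0.991, 0.132, -0.014], [0.132, -0.991, -0.003], [-0.015, 0.001, -1.0]]
wrist_force: [-14.1, 1.2, 10.5]
gripper_width: 0.005
time_s: 17.82
tcp_pos: [0.5777, 0.0383, 0.1418]
ee_rot: [[0.991, 0.132, -0.014], [0.132, -0.991, -0.003], [-0.014, 0.001, -1.0]]
wrist_force: [-15.0, 1.0, 10.1]
gripper_width: 0.009
```

```bash
python3 -m jog '{"delta_pos":[[3,0.4,0],[3,0.4,0],[2,0.3,0]],"rot":[[0,0,0],[0,0,0],[0,0,0]],"grip":[0,0,0]}';  python3 -m jog '{"delta_pos":[[2,0.2,0],[2,0.3,0]],"rot":[[0,0,0],[0,0,0]],"grip":[0,0]}';  python3 -m jog '{"delta_pos":[[2,0.2,0],[1,0.1,0]],"rot":[[0,0,0],[0,0,0]],"grip":[0,0]}'
```

```text
time_s: 18.07
tcp_pos: [0.5858, 0.0394, 0.1418]
ee_rot: [[0.991, 0.132, -0.014], [0.132, -0.991, -0.003], [-0.014, 0.001, -1.0]]
wrist_force: [-15.2, 0.5, 8.2]
gripper_width: 0.006
time_s: 18.23
tcp_pos: [0.5864, 0.0394, 0.1418]
ee_rot: [[0.991, 0.132, -0.022], [0.131, -0.991, -0.004], [-0.023, 0.001, -1.0]]
wrist_force: [-26.3, 2.1, 19.6]
gripper_width: 0.005
time_s: 18.4
tcp_pos: [0.5866, 0.0394, 0.1418]
ee_rot: [[0.991, 0.131, -0.029], [0.131, -0.991, -0.005], [-0.029, 0.001, -1.0]]
wrist_force: [-31.4, 3.2, 23.1]
gripper_width: 0.002
```

The plate is up solid on the pots: value ≈ .0545, force 31 N with no further travel. I back off and measure the wrench precisely.

```bash
python3 -m jog '{"delta_pos":[[-15,-2,0],[-10,-1,0],[0,0,30],[0,0,35],[0,0,35],[0,0,0]],"rot":[[0,0,0],[0,0,0],[0,0,0],[0,0,0],[0,0,0],[0,0,0]],"grip":[0,0,0,0,0,0]}'
cat > wr.py <<'E'
from h import *
from station import vision
t=vision.capture("top");s=vision.capture("scene")
x0,y0,w,h=346,176,52,112;f=8
im=cv2.resize(t["frame"][y0:y0+h,x0:x0+w],None,fx=f,fy=f,interpolation=cv2.INTER_CUBIC)
g=cv2.cvtColor(im,cv2.COLOR_RGB2GRAY);m=((g>85)*255).astype(np.uint8)
m=cv2.morphologyEx(m,cv2.MORPH_CLOSE,np.ones((41,41)));
n,l,st,ce=cv2.connectedComponentsWithStats(m);i=[k for k in range(1,n) if st[k,4]>8000 and st[k,0]>8 and st[k,0]+st[k,2]<w*f-8];print(st[1:].tolist(),i)
m=(l==i[0]).astype(np.uint8)
# handle centre line: rows between head and end ring
P=[]
for v in range(st[i[0],1],st[i[0],1]+st[i[0],3]):
    u=np.flatnonzero(m[v]);P.append((v,u.min(),u.max()))
P=np.array(P);q=P[::24]
for v,a,b in q: print(round((v+.5)/f-.5+y0,1),round((a+.5)/f-.5+x0,1),round((b-a)/f,1))
W=lambda u,v,z:onz(t,(u+.5)/f-.5+x0,(v+.5)/f-.5+y0,z)
end=P[-1][0];sel=[(v,a,b) for v,a,b in P if end-60*f<v+0 and v<end-14*f]
C=np.array([W((a+b)/2,v,.016)[:2] for v,a,b in sel[::4]])
c=C.mean(0);d=np.linalg.svd(C-c)[2][0];d*=np.sign(-d[0]);print("handle c",c.round(4),"dir",np.degrees(np.arctan2(d[1],d[0])).round(2),"rms",((C-c)@[-d[1],d[0]]).std().round(4))
e=W((P[-1][1]+P[-1][2])/2,end,.014)[:2];E=c+d*((e-c)@d);o=E-.218*d;print("end",E.round(4),"origin",o.round(4),"grip",(o+.084*d).round(4),"xyaw",np.degrees(np.arctan2(d[1],d[0]))%360-157.5)
cv2.imwrite("pics/w.png",np.hstack([cv2.resize(im[:,:,::-1],(277,597)),cv2.resize(crop(s,200,130,180,130,3),(520,375+222)[:2] if 0 else (520,597))]))
E
python3 wr.py
```

```text
time_s: 18.9
tcp_pos: [0.5775, 0.0388, 0.2506]
ee_rot: [[0.991, 0.134, 0.016], [0.134, -0.991, 0.002], [0.016, 0.0, -1.0]]
wrist_force: [0.2, -0.0, 1.5]
gripper_width: 0.002
[[0, 0, 18, 7, 88], [135, 0, 281, 807, 71769], [0, 51, 49, 845, 21714]] []Traceback (most recent call last):
  File "wr.py", line 9, in <module>
    m=(l==i[0]).astype(np.uint8)
          ~^^^
IndexError: list index out of range
```

```bash
sed -i 's/x0,y0,w,h=346,176,52,112/x0,y0,w,h=356,190,37,92/; s/np.ones((41,41))/np.ones((25,25))/' wr.py; python3 wr.py
```

```text
[[55, 43, 220, 652, 53068]] [1]
194.9 380.2 0.9
197.9 377.1 5.9
200.9 378.2 6.0
203.9 362.4 23.2
206.9 363.7 23.5
209.9 365.1 23.1
212.9 366.3 23.2
215.9 369.2 16.8
218.9 370.7 13.4
221.9 373.9 10.2
224.9 374.9 8.2
227.9 374.9 8.2
230.9 375.1 8.1
233.9 375.1 8.2
236.9 375.2 8.1
239.9 375.3 8.1
242.9 375.3 8.2
245.9 375.6 8.2
248.9 375.6 8.2
251.9 375.7 8.5
254.9 375.8 8.4
257.9 375.9 8.2
260.9 376.1 8.1
263.9 376.1 8.2
266.9 376.1 8.2
269.9 375.4 9.9
272.9 375.7 9.6
275.9 378.6 3.9
handle c [ 0.4496 -0.3979] dir -179.63 rms 0.0012
end [ 0.3343 -0.3986] origin [ 0.5523 -0.3972] grip [ 0.4683 -0.3978] xyaw 22.86639574549733
```

View pics/w.png

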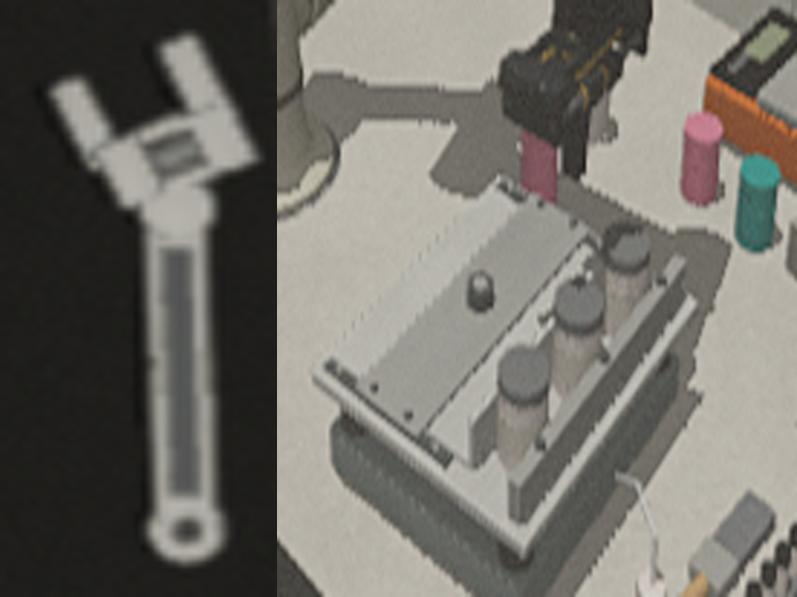

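Run:
```python
from h import *
import pickle
t,s=pickle.load(open("c0.pkl","rb"))
A=onz(t,379.0,227.9,.016);B=onz(t,380.2,263.9,.016);d=(B-A)[:2];d/=np.linalg.norm(d);a=np.degrees(np.arctan2(d[1],d[0]))%360
E=onz(t,380.7,276.9,.012)[:2];E=A[:2]+d*((E-A[:2])@d);o=E-.218*d
print("dir",a,"xyaw",a-157.5,"end",E,"origin",o,"grip",o+.084*d)
y=np.radians(a-157.5);R=np.array([[np.cos(y),-np.sin(y)],[np.sin(y),np.cos(y)]])
for nm,px,z in [("hole",(380.5,271.8),.016),("ftip",(380.2,195.6),.019),("mtip",(365.3,202.6),.019),("worm",(379.2,213.2),.022),("backcorner",(390.2,214.2),.019)]:
    p=onz(t,*px,z)[:2];print(nm,p.round(4),"in wrench",(R.T@(p-o)).round(4))
# two-view height of handle hole
print(tri(t,(380.5,271.8),s,(140+67/3.6,230+(427-378)/3.6)))
```

```text
dir 179.4212054012453 xyaw 21.921205401245288 end [ 0.33231436 -0.39702778] origin [ 0.55030323 -0.39922995] grip [ 0.46630752 -0.3983814 ]
hole [ 0.3483 -0.3973] in wrench [-0.1866  0.0772]
ftip [ 0.5858 -0.406 ] in wrench [ 0.0304 -0.0196]
mtip [ 0.565  -0.3583] in wrench [0.0289 0.0324]
worm [ 0.5305 -0.3998] in wrench [-0.0186  0.0069]
backcorner [ 0.5266 -0.4348] in wrench [-0.0353 -0.0242]
(array([ 0.34904494, -0.39680422,  0.01189007]), np.float64(0.0034120871079382276))
```

The three pots are gripped between lip and rail. For the wrench, the jaw tips, worm, hole and handle line agree on origin (.564,-.390) and x-yaw ≈22°. The handle line runs through (-.025,0), so the grip is at about (.481,-.399). I move over it.

```bash
for i in 1; do python3 -m jog '{"delta_pos":[[-3.6,-16.2,0],[-3.6,-16.2,0],[-3.6,-16.2,0],[-3.6,-16.2,0],[-3.6,-16.2,0],[-3.6,-16.2,0],[-3.6,-16.2,0],[-3.6,-16.2,0],[-3.6,-16.2,0]],"rot":[[0,0,-7],[0,0,-7],[0,0,-7],[0,0,-7],[0,0,-7],[0,0,-7],[0,0,-7],[0,0,-7],[0,0,-7]],"grip":[60,60,60,60,60,60,60,60,60]}'; done; python3 -m jog '{"delta_pos":[[-3.6,-16.2,0],[-3.6,-16.2,0],[-3.6,-16.2,0],[-3.6,-16.2,0],[-3.6,-16.2,0],[-3.6,-16.2,0],[-3.6,-16.2,0],[-3.6,-16.2,0],[-3.6,-16.2,0]],"rot":[[0,0,-7],[0,0,-7],[0,0,-7],[0,0,-7],[0,0,-7],[0,0,-7],[0,0,-7],[0,0,-7],[0,0,-7]],"grip":[60,60,60,60,60,60,60,60,60]}'; python3 -m jog '{"delta_pos":[[-3.6,-16.2,0],[-3.6,-16.2,0],[-3.6,-16.2,-10],[-3.6,-16.2,-20],[-3.6,-16.2,-20],[-3.6,-16.2,-20],[-3.6,-16.2,-20],[-3.6,-16.2,-20],[-3.6,-16.2,-20],[0,0,0]],"rot":[[0,0,-7],[0,0,-7],[0,0,-7],[0,0,-7],[0,0,-7],[0,0,-7],[0,0,-7],[0,0,-7],[0,0,-6.1],[0,0,0]],"grip":[60,60,60,60,60,60,60,60,60,60]}'; python3 -c "
from station import r;s=r.sense();print(s['tcp_pos'],s['ee_rot'][:,1],s['joints'])"
```

```text
time_s: 19.85
tcp_pos: [0.5399, -0.1082, 0.2404]
ee_rot: [[0.563, -0.826, -0.004], [-0.826, -0.563, -0.0], [-0.002, 0.003, -1.0]]
wrist_force: [0.1, -0.1, -1.5]
gripper_width: 0.568
time_s: 20.6
tcp_pos: [0.5075, -0.2539, 0.2403]
ee_rot: [[-0.481, -0.877, -0.004], [-0.877, 0.481, 0.001], [0.001, 0.004, -1.0]]
wrist_force: [0.1, 0.6, 0.8]
gripper_width: 0.605
time_s: 21.43
tcp_pos: [0.4721, -0.3993, 0.1055]
ee_rot: [[-1.0, 0.015, -0.01], [0.015, 1.0, 0.006], [0.011, 0.006, -1.0]]
wrist_force: [-0.3, 0.6, -0.6]
gripper_width: 0.602
[ 0.47206057 -0.39930355  0.10551601] [0.01470187 0.99987373 0.00603166] [-25.27900579  29.07625656 -10.22595705  -0.0824132  -51.39144604
 -65.5097557 ]
```

```bash
python3 -m jog '{"delta_pos":[[9,0.5,-15],[0,0,-25],[0,0,-20],[0,0,-10],[0,0,-4],[0,0,0],[0,0,0]],"rot":[[0,0,0],[0,0,0],[0,0,0],[0,0,0],[0,0,0],[0,0,0],[0,0,0]],"grip":[60,60,60,60,60,60,60]}'; python3 -m jog '{"delta_pos":[[0,0,0],[0,0,0],[0,0,0],[0,0,0],[0,0,0],[0,0,0]],"rot":[[0,0,0],[0,0,0],[0,0,0],[0,0,0],[0,0,0],[0,0,0]],"grip":[0,0,0,0,0,0]}'
```

```text
time_s: 22.02
tcp_pos: [0.4856, -0.3987, 0.0391]
ee_rot: [[-1.0, 0.007, 0.001], [0.007, 1.0, -0.001], [-0.001, -0.001, -1.0]]
wrist_force: [-0.2, -0.4, 0.1]
gripper_width: 0.601
time_s: 22.52
tcp_pos: [0.4851, -0.3981, 0.0387]
ee_rot: [[-1.0, 0.008, 0.0], [0.008, 1.0, 0.001], [-0.0, 0.001, -1.0]]
wrist_force: [0.3, 2.6, 3.3]
gripper_width: 0.272
```

The grasp is too high (tips at .014). I reopen, lower 8 mm and regrip.

```bash
python3 -m jog '{"delta_pos":[[0,0,0],[0,0,0],[0,0,0],[-4,0,-3],[0,0,-3],[0,0,-2],[0,0,0],[0,0,0]],"rot":[[0,0,0],[0,0,0],[0,0,0],[0,0,0],[0,0,0],[0,0,0],[0,0,0],[0,0,0]],"grip":[60,60,60,60,60,60,60,60]}'; python3 -m jog '{"delta_pos":[[0,0,0],[0,0,0],[0,0,0],[0,0,0],[0,0,0],[0,0,0],[0,0,0]],"rot":[[0,0,0],[0,0,0],[0,0,0],[0,0,0],[0,0,0],[0,0,0],[0,0,0]],"grip":[0,0,0,0,0,0,0]}'
```

```text
time_s: 23.18
tcp_pos: [0.4809, -0.3986, 0.03]
ee_rot: [[-1.0, 0.008, -0.001], [0.008, 1.0, 0.0], [0.001, 0.0, -1.0]]
wrist_force: [0.2, -0.3, 0.2]
gripper_width: 0.592
time_s: 23.77
tcp_pos: [0.481, -0.3984, 0.0304]
ee_rot: [[-1.0, 0.008, -0.0], [0.008, 1.0, 0.0], [0.0, 0.0, -1.0]]
wrist_force: [0.5, 0.8, 0.5]
gripper_width: 0.281
```

```bash
python3 -m jog '{"delta_pos":[[0,0,10],[0,0,20],[0,0,30],[0,0,35],[0,0,35],[0,0,30],[0,0,15],[0,0,0]],"rot":[[0,0,0],[0,0,0],[0,0,0],[0,0,0],[0,0,0],[0,0,0],[0,0,0],[0,0,0]],"grip":[0,0,0,0,0,0,0,0]}'; python3 -m jog '{"delta_pos":[[3.5,18.6,0],[3.5,18.6,0],[3.5,18.6,0],[3.5,18.6,0],[3.5,18.6,0],[3.5,18.6,0],[3.5,18.6,0],[3.5,18.6,0],[3.5,18.6,0],[3.5,18.6,0]],"rot":[[0,0,6.8],[0,0,6.8],[0,0,6.8],[0,0,6.8],[0,0,6.8],[0,0,6.8],[0,0,6.8],[0,0,6.8],[0,0,6.8],[0,0,6.8]],"grip":[0,0,0,0,0,0,0,0,0,0]}';python3 -m jog '{"delta_pos":[[3.5,18.6,0],[3.5,18.6,0],[3.5,18.6,0],[3.5,18.6,0],[4,18.6,0],[0,0,0],[0,0,0],[0,0,0]],"rot":[[0,0,6.8],[0,0,6.8],[0,0,6.8],[0,0,6.8],[0,0,7.1],[0,0,0],[0,0,0],[0,0,0]],"grip":[0,0,0,0,0,0,0,0]}'
python3 - <<'E'
from h import *
from station import r,vision
import pickle
t,s0=pickle.load(open("c0.pkl","rb"))
# hexagon phase from first picture (gradient 6-fold)
g=cv2.cvtColor(t["frame"],cv2.COLOR_RGB2GRAY).astype(float)
gx=cv2.Sobel(g,6,1,0);gy=cv2.Sobel(g,6,0,1);V,U=np.mgrid[0:420,0:560]
for R in (5,6,7,8):
    w=np.hypot(U-264.4,V-223.0);k=(w<R)&(w>3.2)
    th=np.arctan2(-gy,gx)[k];m=np.hypot(gx,gy)[k]
    z=(m**2*np.exp(6j*th)).sum();a=np.degrees(np.angle(z))/6 # image angle of gradient, ccw from right
    # image right = world -y, up = +x : world yaw = a-90 + roll
    print(R,"flat normal world yaw mod60",(a-90+np.degrees(np.arctan2(-.0274,.9996)))%60,abs(z)/(m**2).sum())
s=vision.capture("scene");tt=vision.capture("top")
cv2.imwrite("pics/n1.png",np.hstack([crop(s,200,140,130,110,3),crop(tt,220,170,130,110,3)]))
print(r.sense()["tcp_pos"],r.sense()["ee_rot"][:,0])
E
```

```text
time_s: 24.43
tcp_pos: [0.4822, -0.3994, 0.2097]
ee_rot: [[-1.0, 0.008, 0.007], [0.008, 1.0, -0.004], [-0.007, -0.004, -1.0]]
wrist_force: [-0.5, -0.3, -5.6]
gripper_width: 0.285
time_s: 25.27
tcp_pos: [0.5143, -0.2112, 0.2025]
ee_rot: [[-0.378, -0.926, -0.005], [-0.926, 0.378, 0.002], [0.0, 0.006, -1.0]]
wrist_force: [-1.4, -0.7, -5.4]
gripper_width: 0.281
time_s: 25.93
tcp_pos: [0.5328, -0.1196, 0.2036]
ee_rot: [[0.204, -0.979, -0.004], [-0.979, -0.204, 0.0], [-0.001, 0.004, -1.0]]
wrist_force: [-0.1, -1.1, -5.4]
gripper_width: 0.287
5 flat normal world yaw mod60 27.211870234542232 0.3582798956590578
6 flat normal world yaw mod60 35.548542351018185 0.4038316912082612
7 flat normal world yaw mod60 37.15824474995394 0.3808814633998971
8 flat normal world yaw mod60 37.20122777343764 0.379923174195911
[ 0.53324287 -0.12013228  0.20433351] [ 2.03396011e-01 -9.79096412e-01 -5.27345411e-04]
```

View pics/n1.png

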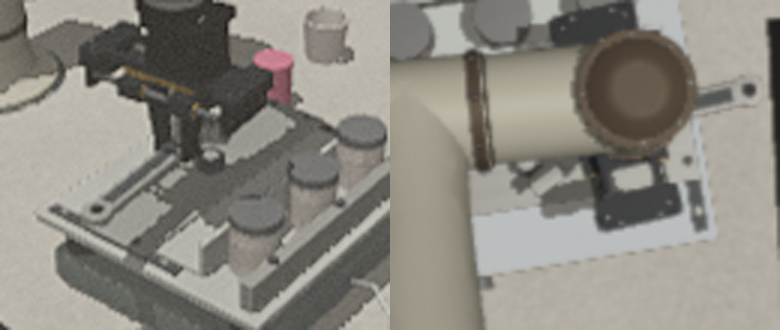

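The wrench is held level over the stud, with the handle to the right. The hexagon phase gives v≈0.19 rad, so I trim the yaw by +2° and shift slightly, then check the hole against the camera.

```bash
python3 -m jog '{"delta_pos":[[3.5,2.3,-5],[0,0,-10],[0,0,-10],[0,0,-10],[0,0,0],[0,0,0],[0,0,0]],"rot":[[0,0,2.2],[0,0,0],[0,0,0],[0,0,0],[0,0,0],[0,0,0],[0,0,0]],"grip":[0,0,0,0,0,0,0]}'
cat > chk.py <<'E'
from h import *
from station import r,vision
ss=[]
t=vision.capture("top");s=vision.capture("scene")
for k in range(3): vision.capture("top");ss.append(r.sense())
p=np.mean([a["tcp_pos"] for a in ss],0);x=np.mean([a["ee_rot"][:,0] for a in ss],0)
h=x[:2]/np.linalg.norm(x[:2]);n=np.array([h[1],-h[0]]);o=p[:2]-.083*h+.0093*n
a=np.degrees(np.arctan2(h[1],h[0]))%360;print("tcp",p.round(4),"handle",a.round(2),"origin",o.round(4),"F",np.mean([a["wrist_force"] for a in ss],0).round(1))
z=p[2]-.0274
print("hole pred",(p[:2]+.132*h).round(4),proj(t,[*(p[:2]+.132*h),z+.013]).round(1),"scene stud",proj(s,[.505,-.0415,.126]).round(1),"scene origin",proj(s,[*o,z+.016]).round(1))
q=proj(t,[*(p[:2]+.132*h),z+.013]).astype(int)
W=np.hstack([crop(s,225,160,90,90,4.3),crop(t,225,170,90,90,4.3)]) ;cv2.imwrite("pics/chk.png",W);cv2.imwrite("pics/hole.png",crop(t,q[0]-15,q[1]-15,30,30,8))
g=cv2.resize(cv2.cvtColor(t["frame"],cv2.COLOR_RGB2GRAY)[q[1]-12:q[1]+13,q[0]-12:q[0]+13],None,fx=8,fy=8,interpolation=cv2.INTER_CUBIC)
for T in (110,): pass
c=cv2.HoughCircles(g,cv2.HOUGH_GRADIENT,1,100,param1=80,param2=12,minRadius=8,maxRadius=45)
if c is not None: print("ring px",((c[0,0,:2]+.5)/8-.5+q-12).round(1),c[0,0,2]/8)
E
python3 chk.py
```

```text
time_s: 26.62
tcp_pos: [0.5377, -0.1175, 0.1704]
ee_rot: [[0.242, -0.97, 0.0], [-0.97, -0.242, -0.0], [0.0, -0.0, -1.0]]
wrist_force: [0.4, -0.3, -6.4]
gripper_width: 0.283
tcp [ 0.5379 -0.1173  0.1709] handle 284.04 origin [ 0.5087 -0.039 ] F [-0.1  0.2 -5.8]
hole pred [ 0.5699 -0.2453] [335.4 197.9] scene stud [270.3 191.4] scene origin [271.6 183.2]
ring px [336.  196.8] 2.1125
```

View pics/chk.png

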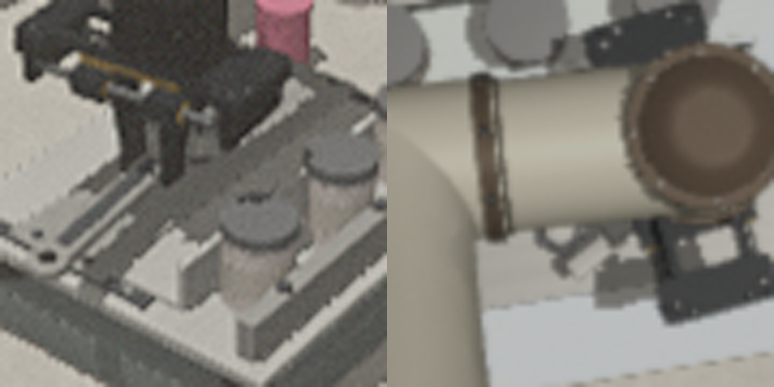

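Run:
```python
from h import *
from station import vision
t=vision.capture("top")
o=np.array([.5087,-.039]);y=np.radians(284.04-157.5);X=np.array([np.cos(y),np.sin(y)]);Y=np.array([-X[1],X[0]])
z=.1435+.016
im=crop(t,245,205,50,45,12)
pts=dict(mt1=(.014,.0215),mt2=(.014,.038),ft1=(.014,-.015),ft2=(.014,-.031),thr=(-.02,.0215),nutc=(0,.0033))
for k,(a,b) in pts.items():
    q=proj(t,[*(o+a*X+b*Y),z]);print(k,q.round(1));cv2.circle(im,tuple(np.int32((q-[245,205]+.5)*12)),4,(0,0,255),1)
q=proj(t,[.505,-.0415,.126]);print("stud",q.round(1));cv2.circle(im,tuple(np.int32((q-[245,205]+.5)*12)),5,(0,255,0),2)
cv2.imwrite("pics/j.png",im)
```

```text
mt1 [264.3 230.4]
mt2 [267.9 235. ]
ft1 [256.4 220.2]
ft2 [252.9 215.8]
thr [273.8 222.9]
nutc [264.3 222.2]
stud [264.5 223.1]
```

View pics/j.png

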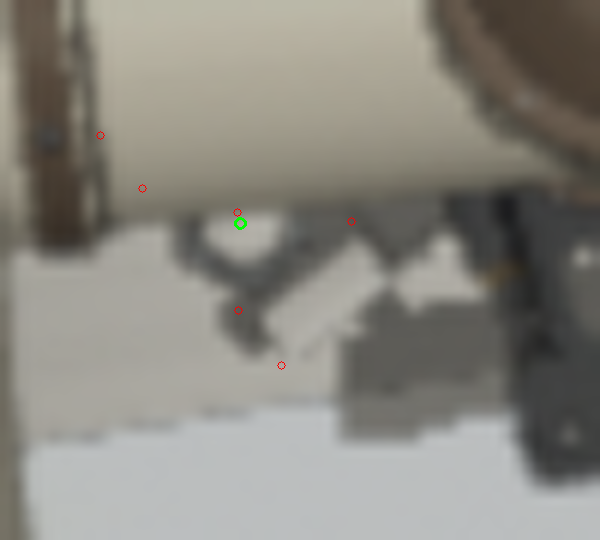

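The moving jaw shows about 3–4 mm too far to the right (−y) relative to prediction. I correct by +3.4 mm in y, then lower while watching force.

```bash
python3 -m jog '{"delta_pos":[[-0.5,3.4,0],[0,0,-6],[0,0,-6],[0,0,-2],[0,0,0]],"rot":[[0,0,0],[0,0,0],[0,0,0],[0,0,0],[0,0,0]],"grip":[0,0,0,0,0]}'; python3 -m jog '{"delta_pos":[[0,0,-2],[0,0,-2],[0,0,-2]],"rot":[[0,0,0],[0,0,0],[0,0,0]],"grip":[0,0,0]}'; python3 -m jog '{"delta_pos":[[0,0,-2],[0,0,-2],[0,0,0]],"rot":[[0,0,0],[0,0,0],[0,0,0]],"grip":[0,0,0]}'; python3 -m jog '{"delta_pos":[[0,0,-2],[0,0,-2],[0,0,0]],"rot":[[0,0,0],[0,0,0],[0,0,0]],"grip":[0,0,0]}'
```

```text
time_s: 27.33
tcp_pos: [0.5362, -0.1138, 0.155]
ee_rot: [[0.242, -0.97, -0.003], [-0.97, -0.242, 0.0], [-0.001, 0.003, -1.0]]
wrist_force: [-0.1, -0.5, -5.7]
gripper_width: 0.282
time_s: 27.58
tcp_pos: [0.5372, -0.1139, 0.1502]
ee_rot: [[0.242, -0.97, 0.0], [-0.97, -0.242, 0.0], [0.0, -0.0, -1.0]]
wrist_force: [0.2, 1.2, -6.3]
gripper_width: 0.287
time_s: 27.83
tcp_pos: [0.5367, -0.1139, 0.1458]
ee_rot: [[0.242, -0.97, -0.001], [-0.97, -0.242, 0.0], [-0.0, 0.001, -1.0]]
wrist_force: [-0.7, 0.2, -6.1]
gripper_width: 0.284
time_s: 28.08
tcp_pos: [0.5367, -0.1138, 0.1418]
ee_rot: [[0.242, -0.97, -0.001], [-0.97, -0.242, 0.0], [-0.0, 0.001, -1.0]]
wrist_force: [-0.5, 0.9, -4.8]
gripper_width: 0.279
```

```bash
python3 -m jog '{"delta_pos":[[0,0,-2],[0,0,-1],[0,0,0]],"rot":[[0,0,0],[0,0,0],[0,0,0]],"grip":[0,0,0]}'; python3 -m jog '{"delta_pos":[[0,0,-1],[0,0,-1],[0,0,0]],"rot":[[0,0,0],[0,0,0],[0,0,0]],"grip":[0,0,0]}';  python3 - <<'E'
from h import *
from station import vision,r
t=vision.capture("top");s=vision.capture("scene")
cv2.imwrite("pics/j2.png",np.hstack([crop(t,245,205,50,50,7.5),crop(s,245,165,55,50,7.5)]))
print(r.sense()["tcp_pos"],r.sense()["wrist_force"],r.sense()["moment"])
E
```

```text
time_s: 28.33
tcp_pos: [0.5368, -0.1139, 0.139]
ee_rot: [[0.243, -0.97, -0.001], [-0.97, -0.243, 0.0], [-0.0, 0.001, -1.0]]
wrist_force: [0.1, 0.3, -6.5]
gripper_width: 0.282
time_s: 28.58
tcp_pos: [0.5372, -0.1139, 0.1375]
ee_rot: [[0.243, -0.97, 0.0], [-0.97, -0.243, -0.0], [0.0, -0.0, -1.0]]
wrist_force: [-0.3, 1.1, -4.0]
gripper_width: 0.281
[ 0.53719359 -0.11388191  0.137522  ] [ 0.16357222 -0.13001582 -3.82610464] [ 0.02731205 -0.0481542  -0.00343857]
```

View pics/j2.png

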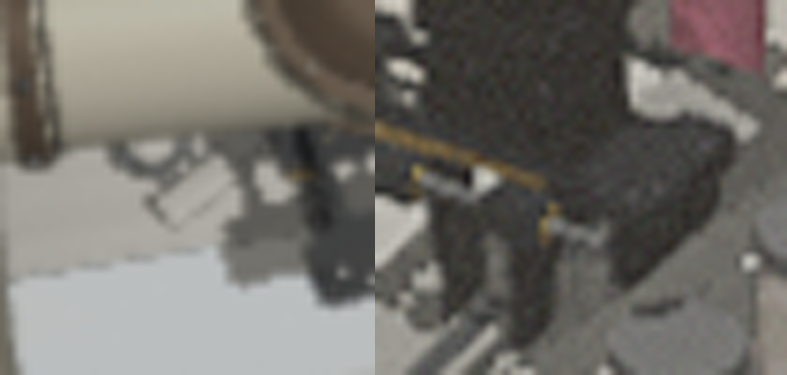

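The wrench is seated around the nut (2 N of its weight carried, at bridge height). I release, rise and look.

```bash
python3 -m jog '{"delta_pos":[[0,0,-0.5],[0,0,0],[0,0,0],[0,0,0],[0,0,0],[0,0,15],[0,0,25],[0,0,30],[0,0,30],[0,0,0]],"rot":[[0,0,0],[0,0,0],[0,0,0],[0,0,0],[0,0,0],[0,0,0],[0,0,0],[0,0,0],[0,0,0],[0,0,0]],"grip":[0,55,55,55,55,55,55,0,0,0]}'; python3 -m jog '{"delta_pos":[[-25,-30,15],[-25,-30,15],[-25,-30,15],[-25,-30,0],[-25,-30,0],[-25,-30,0],[0,0,0]],"rot":[[0,0,0],[0,0,0],[0,0,0],[0,0,0],[0,0,0],[0,0,0],[0,0,0]],"grip":[0,0,0,0,0,0,0]}';  python3 - <<'E'
from h import *
from station import vision,r
import pickle
t=vision.capture("top");s=vision.capture("scene");pickle.dump((t,s),open("c1.pkl","wb"))
cv2.imwrite("pics/j3.png",np.vstack([crop(t,245,180,100,60,7.5)]))
print(r.sense()["tcp_pos"])
E
```

```text
time_s: 29.52
tcp_pos: [0.5407, -0.1144, 0.2441]
ee_rot: [[0.244, -0.97, 0.014], [-0.97, -0.244, -0.002], [0.005, -0.013, -1.0]]
wrist_force: [1.7, 0.4, 0.7]
gripper_width: 0.404
time_s: 30.1
tcp_pos: [0.3836, -0.2968, 0.2822]
ee_rot: [[0.237, -0.972, -0.0], [-0.972, -0.237, -0.001], [0.001, 0.0, -1.0]]
wrist_force: [-0.3, 1.0, 0.2]
gripper_width: 0.01
[ 0.38646113 -0.29458414  0.28197545]
```

View pics/j3.png

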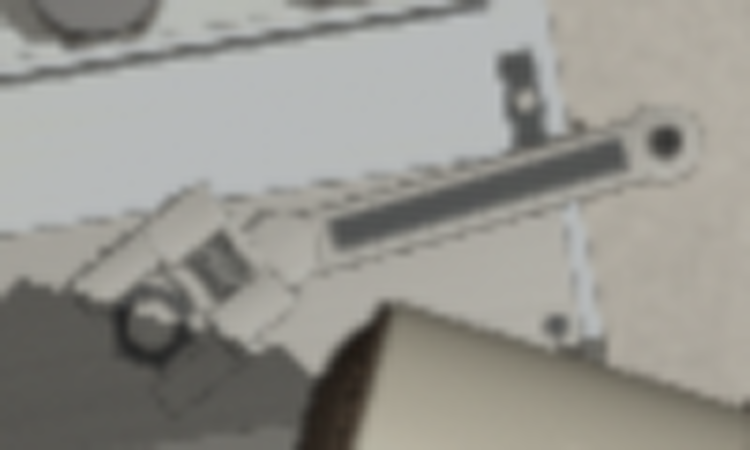

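The wrench sits around the nut (crop 152,322), and the worm is at crop (220,268). I compute the worm in the world frame.

Run:
```python
from h import *
import pickle
t,s=pickle.load(open("c1.pkl","rb"))
f=lambda u,v:(245+(u+.5)/7.5-.5,180+(v+.5)/7.5-.5)
w=onz(t,*f(220,268),.129);n=onz(t,*f(152,322),.126);h=onz(t,*f(665,140),.123)
a1=onz(t,*f(335,240),.123);a2=onz(t,*f(622,153),.123);d=a2-a1
print("worm",w,"nut",n,"hole",h,"handle",np.degrees(np.arctan2(d[1],d[0]))%360)
y=np.radians(284.0-157.5);X=np.array([np.cos(y),np.sin(y)]);Y=np.array([-X[1],X[0]])
print("worm rel nut in wrench",(w-n)[:2]@X,(w-n)[:2]@Y,"hole rel",(h-n)[:2]@X,(h-n)[:2]@Y,X)
```

```text
worm [ 0.5266776  -0.06919464  0.129     ] nut [ 0.50667552 -0.04240368  0.126     ] hole [ 0.57218693 -0.24367598  0.123     ] handle 285.33551602581065
worm rel nut in wrench -0.033433791961604745 -0.00014293752434346718 hole rel -0.2007617979294836 0.06705955301739577 [-0.59482279  0.80385686]
```

```bash
python3 -m jog '{"delta_pos":[[20.5,31.4,0],[20.5,31.4,0],[20.5,31.4,0],[20.5,31.4,0],[20.5,31.4,-20],[20.5,31.4,-30],[21.5,31.2,-30],[0,0,-25],[0,0,-12],[0,0,0]],"rot":[[0,0,0],[0,0,0],[0,0,0],[0,0,0],[0,0,0],[0,0,0],[0,0,0],[0,0,0],[0,0,0],[0,0,0]],"grip":[0,0,0,0,0,0,0,0,0,0]}';python3 -m jog '{"delta_pos":[[0,0,-3],[0,0,0],[0,0,0]],"rot":[[0,0,0],[0,0,0],[0,0,0]],"grip":[0,0,0]}'
```

```text
time_s: 31.03
tcp_pos: [0.5244, -0.081, 0.1695]
ee_rot: [[0.245, -0.969, -0.007], [-0.969, -0.245, -0.0], [-0.002, 0.007, -1.0]]
wrist_force: [0.2, -0.3, -0.1]
gripper_width: 0.005
time_s: 31.28
tcp_pos: [0.5266, -0.0828, 0.1714]
ee_rot: [[0.243, -0.97, 0.003], [-0.97, -0.243, 0.0], [0.001, -0.003, -1.0]]
wrist_force: [-0.6, -0.4, -0.1]
gripper_width: 0.003
```

```bash
python3 -m jog '{"delta_pos":[[4.4,7.8,-5],[0,0,-8],[0,0,-1],[0,0,0],[0,0,0]],"rot":[[0,0,0],[0,0,0],[0,0,0],[0,0,0],[0,0,0]],"grip":[0,0,0,0,0]}';python3 -m jog '{"delta_pos":[[0,0,-2],[0,0,0],[0,0,0]],"rot":[[0,0,0],[0,0,0],[0,0,0]],"grip":[0,0,0]}';python3 -m jog '{"delta_pos":[[0,0,-1],[0,0,0],[0,0,0]],"rot":[[0,0,0],[0,0,0],[0,0,0]],"grip":[0,0,0]}';python3 -m jog '{"delta_pos":[[0,0,-1],[0,0,0],[0,0,0]],"rot":[[0,0,0],[0,0,0],[0,0,0]],"grip":[0,0,0]}'
```

```text
time_s: 31.7
tcp_pos: [0.5301, -0.0753, 0.156]
ee_rot: [[0.243, -0.97, -0.0], [-0.97, -0.243, -0.0], [0.0, 0.0, -1.0]]
wrist_force: [-1.1, 1.2, 0.3]
gripper_width: 0.01
time_s: 31.95
tcp_pos: [0.5305, -0.0753, 0.1546]
ee_rot: [[0.243, -0.97, 0.001], [-0.97, -0.243, -0.0], [0.0, -0.001, -1.0]]
wrist_force: [0.4, -0.1, 1.4]
gripper_width: 0.007
time_s: 32.2
tcp_pos: [0.5306, -0.0753, 0.1543]
ee_rot: [[0.243, -0.97, 0.001], [-0.97, -0.243, -0.0], [0.001, -0.001, -1.0]]
wrist_force: [-0.8, 0.9, 5.7]
gripper_width: 0.005
time_s: 32.45
tcp_pos: [0.5308, -0.0755, 0.154]
ee_rot: [[0.243, -0.97, 0.002], [-0.97, -0.243, -0.001], [0.001, -0.002, -1.0]]
wrist_force: [-1.8, -0.6, 9.7]
gripper_width: 0.005
```

Contact at .1545, about 4 N/mm, now 9.7 N. First stroke.

```bash
python3 -m jog '{"delta_pos":[[-1.8,2.4,0],[-1.8,2.4,0],[-1.8,2.4,0]],"rot":[[0,0,0],[0,0,0],[0,0,0]],"grip":[0,0,0]}'; python3 -m jog '{"delta_pos":[[-1.8,2.4,0],[-1.8,2.4,0],[0,0,0]],"rot":[[0,0,0],[0,0,0],[0,0,0]],"grip":[0,0,0]}'; python3 -m jog '{"delta_pos":[[0,0,7],[4.5,-6,0],[4.5,-6,0],[0,0,0],[0,0,-7],[0,0,0],[0,0,0]],"rot":[[0,0,0],[0,0,0],[0,0,0],[0,0,0],[0,0,0],[0,0,0],[0,0,0]],"grip":[0,0,0,0,0,0,0]}'
```

```text
time_s: 32.7
tcp_pos: [0.526, -0.069, 0.1542]
ee_rot: [[0.244, -0.97, 0.004], [-0.97, -0.244, -0.002], [0.003, -0.003, -1.0]]
wrist_force: [0.1, -4.4, 6.7]
gripper_width: 0.006
time_s: 32.95
tcp_pos: [0.5221, -0.0639, 0.1542]
ee_rot: [[0.244, -0.97, 0.003], [-0.97, -0.244, -0.002], [0.003, -0.003, -1.0]]
wrist_force: [-1.2, -3.2, 8.3]
gripper_width: 0.011
time_s: 33.53
tcp_pos: [0.5318, -0.0761, 0.1537]
ee_rot: [[0.244, -0.97, 0.004], [-0.97, -0.244, -0.002], [0.003, -0.003, -1.0]]
wrist_force: [-0.1, -3.2, 8.1]
gripper_width: 0.0
```

```bash
python3 -m jog '{"delta_pos":[[0,0,-0.4],[-1.8,2.4,0],[-1.8,2.4,0],[-1.8,2.4,0],[-1.8,2.4,0],[-1.8,2.4,0]],"rot":[[0,0,0],[0,0,0],[0,0,0],[0,0,0],[0,0,0],[0,0,0]],"grip":[0,0,0,0,0,0]}'; python3 -m jog '{"delta_pos":[[0,0,7],[4.5,-6,0],[4.5,-6,0],[0,0,0],[0,0,-7],[0,0,0]],"rot":[[0,0,0],[0,0,0],[0,0,0],[0,0,0],[0,0,0],[0,0,0]],"grip":[0,0,0,0,0,0]}' >/dev/null; python3 -m jog '{"delta_pos":[[-1.8,2.4,0],[-1.8,2.4,0],[-1.8,2.4,0],[-1.8,2.4,0],[-1.8,2.4,0]],"rot":[[0,0,0],[0,0,0],[0,0,0],[0,0,0],[0,0,0]],"grip":[0,0,0,0,0]}'; python3 -m jog '{"delta_pos":[[0,0,7],[4.5,-6,0],[4.5,-6,0],[0,0,0],[0,0,-7],[0,0,0]],"rot":[[0,0,0],[0,0,0],[0,0,0],[0,0,0],[0,0,0],[0,0,0]],"grip":[0,0,0,0,0,0]}' >/dev/null; python3 -m jog '{"delta_pos":[[-1.8,2.4,0],[-1.8,2.4,0],[-1.8,2.4,0],[-1.8,2.4,0],[-1.8,2.4,0]],"rot":[[0,0,0],[0,0,0],[0,0,0],[0,0,0],[0,0,0]],"grip":[0,0,0,0,0]}'; python3 -m jog '{"delta_pos":[[0,0,7],[4.5,-6,0],[4.5,-6,0],[0,0,0],[0,0,-7],[0,0,0]],"rot":[[0,0,0],[0,0,0],[0,0,0],[0,0,0],[0,0,0],[0,0,0]],"grip":[0,0,0,0,0,0]}'
```

```text
time_s: 34.03
tcp_pos: [0.523, -0.0644, 0.154]
ee_rot: [[0.244, -0.97, 0.005], [-0.97, -0.244, -0.003], [0.004, -0.004, -1.0]]
wrist_force: [0.2, -3.8, 11.4]
gripper_width: 0.009
time_s: 34.95
tcp_pos: [0.523, -0.0645, 0.154]
ee_rot: [[0.244, -0.97, 0.004], [-0.97, -0.244, -0.003], [0.004, -0.003, -1.0]]
wrist_force: [-0.5, -5.3, 11.7]
gripper_width: 0.003
time_s: 35.87
tcp_pos: [0.523, -0.0646, 0.154]
ee_rot: [[0.244, -0.97, 0.004], [-0.97, -0.244, -0.003], [0.004, -0.003, -1.0]]
wrist_force: [-0.6, -5.5, 12.6]
gripper_width: 0.004
time_s: 36.37
tcp_pos: [0.532, -0.0765, 0.1533]
ee_rot: [[0.244, -0.97, 0.003], [-0.97, -0.244, -0.003], [0.004, -0.002, -1.0]]
wrist_force: [-0.7, -4.7, 9.7]
gripper_width: 0.006
```

```bash
python3 -m jog '{"delta_pos":[[-1.8,2.4,0.2],[-1.8,2.4,0],[-1.8,2.4,0],[-1.8,2.4,0],[-1.8,2.4,0]],"rot":[[0,0,0],[0,0,0],[0,0,0],[0,0,0],[0,0,0]],"grip":[0,0,0,0,0]}'; python3 -m jog '{"delta_pos":[[0,0,7],[4.5,-6,0],[4.5,-6,0],[0,0,0],[0,0,-7],[0,0,0]],"rot":[[0,0,0],[0,0,0],[0,0,0],[0,0,0],[0,0,0],[0,0,0]],"grip":[0,0,0,0,0,0]}' >/dev/null; python3 -m jog '{"delta_pos":[[-1.8,2.4,0],[-1.8,2.4,0],[-1.8,2.4,0],[-1.8,2.4,0],[-1.8,2.4,0]],"rot":[[0,0,0],[0,0,0],[0,0,0],[0,0,0],[0,0,0]],"grip":[0,0,0,0,0]}'; python3 -m jog '{"delta_pos":[[0,0,7],[4.5,-6,0],[4.5,-6,0],[0,0,0],[0,0,-7],[0,0,0]],"rot":[[0,0,0],[0,0,0],[0,0,0],[0,0,0],[0,0,0],[0,0,0]],"grip":[0,0,0,0,0,0]}' >/dev/null; python3 -m jog '{"delta_pos":[[-1.8,2.4,0],[-1.8,2.4,0],[-1.8,2.4,0],[-1.8,2.4,0],[-1.8,2.4,0]],"rot":[[0,0,0],[0,0,0],[0,0,0],[0,0,0],[0,0,0]],"grip":[0,0,0,0,0]}'; python3 -m jog '{"delta_pos":[[0,0,7],[4.5,-6,0],[4.5,-6,0],[0,0,0],[0,0,-7],[0,0,0]],"rot":[[0,0,0],[0,0,0],[0,0,0],[0,0,0],[0,0,0],[0,0,0]],"grip":[0,0,0,0,0,0]}' >/dev/null;  python3 -m jog '{"delta_pos":[[-1.8,2.4,0],[-1.8,2.4,0],[-1.8,2.4,0]],"rot":[[0,0,0],[0,0,0],[0,0,0]],"grip":[0,0,0]}'; python3 -m jog '{"delta_pos":[[-1.8,2.4,0],[-1.8,2.4,0]],"rot":[[0,0,0],[0,0,0]],"grip":[0,0]}'
```

```text
time_s: 36.78
tcp_pos: [0.5227, -0.0646, 0.154]
ee_rot: [[0.244, -0.97, 0.004], [-0.97, -0.244, -0.003], [0.004, -0.003, -1.0]]
wrist_force: [-0.6, -6.3, 11.8]
gripper_width: 0.002
time_s: 37.7
tcp_pos: [0.5228, -0.0649, 0.154]
ee_rot: [[0.244, -0.97, 0.004], [-0.97, -0.244, -0.004], [0.004, -0.003, -1.0]]
wrist_force: [-0.2, -7.7, 11.3]
gripper_width: 0.011
time_s: 38.62
tcp_pos: [0.5236, -0.0655, 0.1541]
ee_rot: [[0.244, -0.97, 0.006], [-0.97, -0.244, -0.004], [0.006, -0.004, -1.0]]
wrist_force: [3.0, -9.6, 8.2]
gripper_width: 0.007
time_s: 39.37
tcp_pos: [0.5271, -0.0701, 0.1541]
ee_rot: [[0.244, -0.97, 0.005], [-0.97, -0.244, -0.004], [0.005, -0.004, -1.0]]
wrist_force: [1.5, -9.6, 9.3]
gripper_width: 0.004
time_s: 39.53
tcp_pos: [0.5241, -0.0651, 0.1541]
ee_rot: [[0.244, -0.97, 0.007], [-0.97, -0.244, -0.004], [0.005, -0.006, -1.0]]
wrist_force: [3.7, -8.1, 7.5]
gripper_width: 0.002
```

Lateral force roughly doubled at lower normal force, so the worm has stopped after about 7 strokes (≈7 mm): the jaw is on the nut. I retract and check.

```bash
python3 -m jog '{"delta_pos":[[0,0,20],[0,0,30],[0,0,30],[-25,-30,15],[-25,-30,0],[-25,-30,0],[-25,-30,0],[-25,-30,0],[0,-30,0],[0,0,0]],"rot":[[0,0,0],[0,0,0],[0,0,0],[0,0,0],[0,0,0],[0,0,0],[0,0,0],[0,0,0],[0,0,0],[0,0,0]],"grip":[0,0,0,0,0,0,0,0,0,0]}';  python3 - <<'E'
from h import *
from station import vision,r
import pickle
t=vision.capture("top");s=vision.capture("scene");pickle.dump((t,s),open("c2.pkl","wb"))
cv2.imwrite("pics/j4.png",np.vstack([crop(t,245,180,100,60,7.5)]))
print(r.sense()["tcp_pos"])
E
```

```text
time_s: 40.37
tcp_pos: [0.3949, -0.2461, 0.2461]
ee_rot: [[0.238, -0.971, -0.001], [-0.971, -0.238, -0.0], [0.0, 0.001, -1.0]]
wrist_force: [1.0, -0.6, -0.2]
gripper_width: 0.004
[ 0.3955704  -0.2436591   0.24585275]
```

View pics/j4.png

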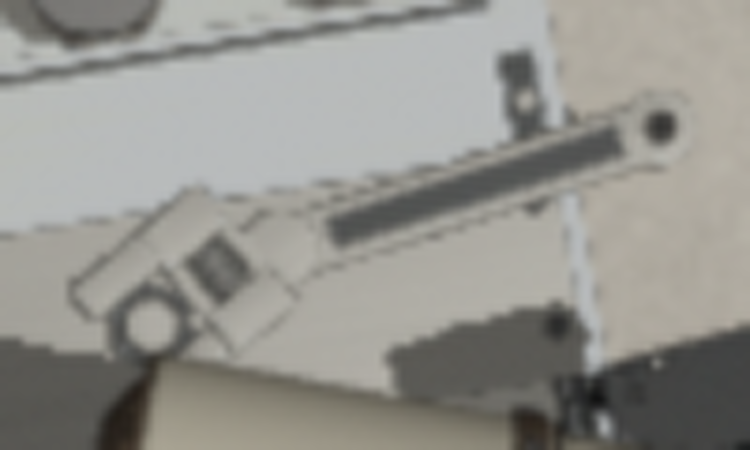

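Run:
```python
from h import *
import pickle
t,s=pickle.load(open("c2.pkl","rb"))
f=lambda u,v:(245+(u+.5)/7.5-.5,180+(v+.5)/7.5-.5)
P=[onz(t,*f(*p),.123)[:2] for p in [(335,232),(478,186),(620,141),(660,126)]]
n=onz(t,*f(152,322),.126)[:2];w=onz(t,*f(218,269),.129)[:2]
d=P[3]-P[0];d/=np.linalg.norm(d);print("dir",np.degrees(np.arctan2(d[1],d[0]))%360,np.degrees(np.arctan2(*(P[2]-P[0])[::-1]))%360,"nut",n,"worm",w,"hole",P[3])
perp=np.array([d[1],-d[0]]);print("nut off line",(n-P[0])@perp,"hole dist along",(P[3]-n)@d)
g=n+d*.0835;g=P[0]+d*((g-P[0])@d);print("grip",g)
```

```text
dir 286.5385620607822 286.1829382472569 nut [ 0.50667552 -0.04240368] worm [ 0.5263121  -0.06841239] hole [ 0.57770339 -0.24193037]
nut off line 0.011291945163972424 hole dist along 0.2114907816987229
grip [ 0.54126946 -0.11923477]
```

```bash
python3 -m jog '{"delta_pos":[[20,20,0],[20,20,0],[20,20,0],[20,20,0],[20,20,0],[20,12,0],[20,10,0],[6,2.5,0],[0,0,-20],[0,0,0]],"rot":[[0,0,2.5],[0,0,0],[0,0,0],[0,0,0],[0,0,0],[0,0,0],[0,0,0],[0,0,0],[0,0,0],[0,0,0]],"grip":[55,55,55,55,55,55,55,55,55,55]}'; python3 -m jog '{"delta_pos":[[0,0,-30],[0,0,-20],[0,0,-10],[0,0,0],[0,0,0]],"rot":[[0,0,0],[0,0,0],[0,0,0],[0,0,0],[0,0,0]],"grip":[55,55,55,55,55]}'
python3 - <<'E'
import numpy as np
from station import r
print(r.sense()["tcp_pos"])
th=np.radians(294.7-np.arange(0,12)*5);P=85*np.c_[np.cos(th),np.sin(th)];print(np.diff(P,axis=0).round(1).tolist())
E
```

```text
time_s: 41.3
tcp_pos: [0.5404, -0.1169, 0.2229]
ee_rot: [[0.286, -0.958, -0.008], [-0.958, -0.286, 0.002], [-0.004, 0.007, -1.0]]
wrist_force: [-1.2, 0.5, -1.2]
gripper_width: 0.54
time_s: 41.72
tcp_pos: [0.5423, -0.1186, 0.1673]
ee_rot: [[0.285, -0.958, -0.0], [-0.958, -0.285, -0.001], [0.0, 0.0, -1.0]]
wrist_force: [-0.1, -0.3, 0.6]
gripper_width: 0.552
[ 0.54231921 -0.11862665  0.16729242]
[[-6.9, -2.8], [-7.1, -2.2], [-7.2, -1.6], [-7.4, -0.9], [-7.4, -0.3], [-7.4, 0.4], [-7.3, 1.0], [-7.2, 1.6], [-7.1, 2.3], [-6.8, 2.9], [-6.6, 3.5]]
```

Over the handle at the right yaw. I descend, grip and start the arc.

```bash
python3 -m jog '{"delta_pos":[[-0.8,-0.5,-12],[0,0,-12],[0,0,-5.8],[0,0,0],[0,0,0]],"rot":[[0,0,0],[0,0,0],[0,0,0],[0,0,0],[0,0,0]],"grip":[55,55,55,55,55]}'; python3 -m jog '{"delta_pos":[[0,0,0],[0,0,0],[0,0,0],[0,0,0],[0,0,0],[0,0,0]],"rot":[[0,0,0],[0,0,0],[0,0,0],[0,0,0],[0,0,0],[0,0,0]],"grip":[0,0,0,0,0,0]}';  python3 -m jog '{"delta_pos":[[-3.5,-1.4,0],[-3.4,-1.4,0],[-3.6,-1.1,0],[-3.5,-1.1,0]],"rot":[[0,0,-2.5],[0,0,-2.5],[0,0,-2.5],[0,0,-2.5]],"grip":[0,0,0,0]}'; python3 -c "
from station import r;print(r.sense()['moment'])"
```

```text
time_s: 42.13
tcp_pos: [0.5421, -0.1192, 0.1381]
ee_rot: [[0.285, -0.959, 0.002], [-0.959, -0.285, -0.0], [0.001, -0.001, -1.0]]
wrist_force: [0.6, 0.6, 0.0]
gripper_width: 0.55
time_s: 42.63
tcp_pos: [0.5403, -0.1194, 0.1374]
ee_rot: [[0.285, -0.959, -0.003], [-0.959, -0.285, -0.001], [-0.0, 0.003, -1.0]]
wrist_force: [-3.9, -1.6, 5.0]
gripper_width: 0.285
time_s: 42.97
tcp_pos: [0.5283, -0.1239, 0.1374]
ee_rot: [[0.116, -0.993, 0.002], [-0.993, -0.116, -0.001], [0.001, -0.002, -1.0]]
wrist_force: [0.3, 1.2, 1.2]
gripper_width: 0.285
[0.25941348 0.11166759 0.88783299]
```

```bash
python3 -m jog '{"delta_pos":[[-7.2,-1.6,0],[-7.4,-0.9,0],[-7.4,-0.3,0],[-7.4,0.4,0],[-7.3,1.0,0],[-7.2,1.6,0]],"rot":[[0,0,-5],[0,0,-5],[0,0,-5],[0,0,-5],[0,0,-5],[0,0,-5]],"grip":[0,0,0,0,0,0]}'; python3 -c "
from station import r;print(r.sense()['moment'])"; python3 -m jog '{"delta_pos":[[-3.6,1.1,0],[-3.5,1.2,0]],"rot":[[0,0,-2.5],[0,0,-2.5]],"grip":[0,0]}'; python3 -c "
from station import r;print(r.sense()['moment'])"
```

```text
time_s: 43.47
tcp_pos: [0.4838, -0.1247, 0.1374]
ee_rot: [[-0.399, -0.917, 0.001], [-0.917, 0.399, -0.002], [0.002, -0.002, -1.0]]
wrist_force: [0.1, -3.8, 0.4]
gripper_width: 0.281
[-1.23477365  0.03207866  0.73606456]
time_s: 43.63
tcp_pos: [0.4765, -0.1226, 0.1374]
ee_rot: [[-0.475, -0.88, 0.0], [-0.88, 0.475, -0.002], [0.002, -0.002, -1.0]]
wrist_force: [-0.6, -7.1, 0.1]
gripper_width: 0.284
[-1.69170366  0.0530863   0.70857061]
```

```bash
python3 -m jog '{"delta_pos":[[-2.8,0.6,0],[-1.4,0.3,0]],"rot":[[0,0,-2],[0,0,-1]],"grip":[0,0]}'; python3 -c "
from station import r;print(r.sense()['moment'])"; python3 -m jog '{"delta_pos":[[-1.4,0.4,0],[-1.4,0.5,0]],"rot":[[0,0,-1],[0,0,-1]],"grip":[0,0]}'; python3 -c "
from station import r;print(r.sense()['moment'])"; python3 -m jog '{"delta_pos":[[-1.4,0.5,0],[-1.4,0.5,0]],"rot":[[0,0,-1],[0,0,-1]],"grip":[0,0]}'; python3 -c "
from station import r;print(r.sense()['moment'])"
```

```text
time_s: 43.8
tcp_pos: [0.4725, -0.1212, 0.1374]
ee_rot: [[-0.52, -0.854, 0.001], [-0.854, 0.52, -0.001], [0.001, -0.002, -1.0]]
wrist_force: [-0.6, -2.9, 0.9]
gripper_width: 0.282
[-0.98254712  0.05750097  0.78469921]
time_s: 43.97
tcp_pos: [0.4698, -0.1201, 0.1374]
ee_rot: [[-0.551, -0.835, 0.001], [-0.835, 0.551, -0.001], [0.0, -0.001, -1.0]]
wrist_force: [0.1, -5.0, 1.7]
gripper_width: 0.285
[-1.17636497  0.07697532  0.77819985]
time_s: 44.13
tcp_pos: [0.467, -0.1189, 0.1374]
ee_rot: [[-0.581, -0.814, 0.001], [-0.814, 0.581, -0.0], [-0.0, -0.001, -1.0]]
wrist_force: [-0.5, -3.6, 2.4]
gripper_width: 0.282
[-1.04379296 -0.01800183  0.82879287]
```

```bash
python3 -m jog '{"delta_pos":[[-1.3,0.7,0],[-1.3,0.7,0]],"rot":[[0,0,-1],[0,0,-1]],"grip":[0,0]}'; python3 -c "
from station import r;print(r.sense()['moment'])"; python3 -m jog '{"delta_pos":[[-1.3,0.7,0],[-1.3,0.7,0]],"rot":[[0,0,-1],[0,0,-1]],"grip":[0,0]}'; python3 -c "
from station import r;print(r.sense()['moment'])"; python3 -m jog '{"delta_pos":[[0,0,0],[0,0,0]],"rot":[[0,0,0],[0,0,0]],"grip":[0,0]}'; python3 -c "
from station import r;print(r.sense()['moment'])"
```

```text
time_s: 44.3
tcp_pos: [0.4654, -0.1177, 0.1375]
ee_rot: [[-0.608, -0.794, 0.004], [-0.794, 0.608, -0.001], [-0.001, -0.003, -1.0]]
wrist_force: [5.4, -8.0, -3.0]
gripper_width: 0.282
[-2.20034741 -1.57894948  0.7566777 ]
time_s: 44.47
tcp_pos: [0.4634, -0.1162, 0.1374]
ee_rot: [[-0.636, -0.772, 0.005], [-0.772, 0.636, -0.001], [-0.002, -0.004, -1.0]]
wrist_force: [4.2, -6.0, -0.8]
gripper_width: 0.286
[-1.74313687 -1.27527417  0.8902899 ]
time_s: 44.63
tcp_pos: [0.4632, -0.1161, 0.1374]
ee_rot: [[-0.635, -0.772, 0.004], [-0.772, 0.635, -0.001], [-0.002, -0.004, -1.0]]
wrist_force: [3.7, -5.5, -0.7]
gripper_width: 0.283
[-1.66049092 -0.96040484  0.81181646]
```

```bash
python3 -m jog '{"delta_pos":[[-1.3,0.7,0],[-1.3,0.7,0],[0,0,0]],"rot":[[0,0,0],[0,0,0],[0,0,0]],"grip":[0,0,0]}'; python3 -c "
from station import r;print(r.sense()['moment'])"; python3 -m jog '{"delta_pos":[[-1.3,0.7,0],[-1.3,0.7,0],[0,0,0]],"rot":[[0,0,0],[0,0,0],[0,0,0]],"grip":[0,0,0]}'; python3 -c "
from station import r;print(r.sense()['moment'])"
```

```text
time_s: 44.88
tcp_pos: [0.4621, -0.1152, 0.1378]
ee_rot: [[-0.636, -0.772, 0.008], [-0.772, 0.636, -0.001], [-0.004, -0.007, -1.0]]
wrist_force: [6.8, -11.0, -3.3]
gripper_width: 0.282
[-2.88556365 -1.98898193  0.51293411]
time_s: 45.13
tcp_pos: [0.4606, -0.1143, 0.138]
ee_rot: [[-0.637, -0.77, 0.01], [-0.77, 0.637, -0.002], [-0.005, -0.009, -1.0]]
wrist_force: [8.5, -14.0, -5.4]
gripper_width: 0.285
[-3.97913892 -2.609615   -0.08076239]
```

```bash
cat > hole.py <<'E'
from h import *
from station import r,vision
t=vision.capture("top");S=r.sense();p=S["tcp_pos"];x=S["ee_rot"][:2,0];h=x/np.linalg.norm(x)
for k in range(-3,4):
    pass
q=proj(t,[*(p[:2]+.132*h),.123]);print("tool yaw",np.degrees(np.arctan2(h[1],h[0]))%360,"pred",q.round(1))
q0=q.astype(int)-16;g=cv2.resize(cv2.cvtColor(t["frame"],cv2.COLOR_RGB2GRAY)[q0[1]:q0[1]+33,q0[0]:q0[0]+33],None,fx=8,fy=8,interpolation=cv2.INTER_CUBIC)
cs=cv2.HoughCircles(cv2.GaussianBlur(g,(0,0),3),cv2.HOUGH_GRADIENT,1,30,param1=80,param2=10,minRadius=8,maxRadius=48)
st=np.array([.5062,-.0422])
if cs is not None:
  for c in cs[0][:6]:
    u=(c[:2]+.5)/8-.5+q0;w=onz(t,*u,.123)[:2];d=w-st;a=np.degrees(np.arctan2(d[1],d[0]))%360
    print(u.round(1),"r",c[2]/8,w.round(4),"dist",np.linalg.norm(d).round(4),"handle dir",round(a-2.55,2),"mean grey",g[int(c[1]),int(c[0])])
E
python3 hole.py
python3 - <<'E'
import numpy as np
# reference from c2: hole (.5777,-.2419) handle dir 286.3
d=np.array([.5777-.5062,-.2419+.0422]);print(np.degrees(np.arctan2(d[1],d[0]))%360,np.linalg.norm(d))
E
```

```text
tool yaw 230.39102678226615 pred [326.1 266. ]
[325.4 263.6] r 2.0375 [ 0.3833 -0.214 ] dist 0.2112 handle dir 231.87 mean grey 60
289.69924930105935 0.2121139787944208
```

Torque rose at tool yaw ≈234°, but the sweep is larger than it should be. So there was about 3–6° of play: the jaw stopped while slightly cocked. I swing back to align with the flats (≈237.5°), release, re-snug the worm and retighten.

```bash
python3 -m jog '{"delta_pos":[[2.5,-1.5,-0.3],[2.5,-1.5,-0.3],[2.2,-1.2,0],[1,-0.6,0],[0,0,0]],"rot":[[0,0,1.5],[0,0,1.5],[0,0,1.5],[0,0,1],[0,0,0]],"grip":[0,0,0,0,0]}'; python3 -c "
from station import r;print(r.sense()['moment'])"; python3 hole.py;  python3 -m jog '{"delta_pos":[[1,-0.6,0],[0,0,0]],"rot":[[0,0,1],[0,0,0]],"grip":[0,0]}';  python3 -c "
from station import r;print(r.sense()['moment'])"; python3 hole.py
```

```text
time_s: 45.6
tcp_pos: [0.4657, -0.1177, 0.1371]
ee_rot: [[-0.563, -0.826, 0.003], [-0.826, 0.563, 0.001], [-0.003, -0.002, -1.0]]
wrist_force: [1.9, -2.3, 3.7]
gripper_width: 0.284
[-0.56969084 -0.3144481  -0.5718662 ]
tool yaw 235.75741825961853 pred [329.7 260.7]
time_s: 45.82
tcp_pos: [0.4669, -0.1185, 0.137]
ee_rot: [[-0.545, -0.838, 0.004], [-0.838, 0.545, 0.0], [-0.002, -0.003, -1.0]]
wrist_force: [2.9, -3.3, 4.0]
gripper_width: 0.278
[-0.58451667 -0.89693237 -0.67939118]
tool yaw 236.97043096224013 pred [330.5 259.4]
[328.6 258.2] r 2.1375 [ 0.3985 -0.224 ] dist 0.2113 handle dir 236.79 mean grey 64
```

```bash
python3 -m jog '{"delta_pos":[[0,0,0],[0,0,0],[0,0,0],[0,0,0],[0,0,15],[0,0,25],[10,11,0],[10,11,0],[11,12.5,0],[0,0,0]],"rot":[[0,0,0],[0,0,0],[0,0,0],[0,0,0],[0,0,0],[0,0,0],[0,0,0],[0,0,0],[0,0,0],[0,0,0]],"grip":[55,55,55,55,55,55,0,0,0,0]}'
python3 - <<'E'
from h import *
from station import vision,r
t=vision.capture("top");q0=np.array([312,242])
g=cv2.resize(cv2.cvtColor(t["frame"],cv2.COLOR_RGB2GRAY)[q0[1]:q0[1]+33,q0[0]:q0[0]+33],None,fx=8,fy=8,interpolation=cv2.INTER_CUBIC)
cs=cv2.HoughCircles(cv2.GaussianBlur(g,(0,0),3),cv2.HOUGH_GRADIENT,1,30,param1=80,param2=10,minRadius=8,maxRadius=48)
st=np.array([.5062,-.0422])
for c in (cs[0][:4] if cs is not None else []):
    u=(c[:2]+.5)/8-.5+q0;d=onz(t,*u,.123)[:2]-st;print(u,"dist",np.linalg.norm(d),"dir",np.degrees(np.arctan2(d[1],d[0]))%360-2.55)
print(r.sense()["tcp_pos"])
E
```

```text
time_s: 46.7
tcp_pos: [0.4982, -0.082, 0.1755]
ee_rot: [[-0.542, -0.84, -0.0], [-0.84, 0.542, -0.0], [0.0, 0.0, -1.0]]
wrist_force: [-0.1, 0.3, 0.7]
gripper_width: 0.333
[ 0.49703091 -0.08261151  0.17515298]
```

```bash
python3 -m jog '{"delta_pos":[[0,-1.5,0],[0,0,0],[0,0,0],[0,0,-10],[0,0,-8],[0,0,0],[0,0,-2.5],[0,0,0],[0,0,0]],"rot":[[0,0,0],[0,0,0],[0,0,0],[0,0,0],[0,0,0],[0,0,0],[0,0,0],[0,0,0],[0,0,0]],"grip":[0,0,0,0,0,0,0,0,0]}';  python3 -m jog '{"delta_pos":[[0,0,-1],[0,0,0],[0,0,0]],"rot":[[0,0,0],[0,0,0],[0,0,0]],"grip":[0,0,0]}'
```

```text
time_s: 47.5
tcp_pos: [0.4965, -0.0856, 0.1559]
ee_rot: [[-0.544, -0.839, -0.0], [-0.839, 0.544, -0.0], [0.0, 0.0, -1.0]]
wrist_force: [-0.1, -0.2, -0.0]
gripper_width: 0.001
time_s: 47.75
tcp_pos: [0.4965, -0.0855, 0.1551]
ee_rot: [[-0.544, -0.839, 0.0], [-0.839, 0.544, 0.0], [-0.0, -0.0, -1.0]]
wrist_force: [0.2, -0.3, -0.2]
gripper_width: 0.005
```

```bash
python3 -m jog '{"delta_pos":[[0.8,1.5,-1.5],[0,0,0],[0,0,-1],[0,0,0]],"rot":[[0,0,0],[0,0,0],[0,0,0],[0,0,0]],"grip":[0,0,0,0]}';  python3 -m jog '{"delta_pos":[[0,0,-1],[0,0,0],[0,0,0]],"rot":[[0,0,0],[0,0,0],[0,0,0]],"grip":[0,0,0]}'
```

```text
time_s: 48.08
tcp_pos: [0.4973, -0.0845, 0.1538]
ee_rot: [[-0.543, -0.839, 0.0], [-0.839, 0.543, -0.001], [0.001, -0.001, -1.0]]
wrist_force: [-2.8, -1.6, 8.2]
gripper_width: 0.009
time_s: 48.33
tcp_pos: [0.4974, -0.0845, 0.1535]
ee_rot: [[-0.543, -0.84, 0.001], [-0.84, 0.543, -0.001], [0.001, -0.001, -1.0]]
wrist_force: [-3.1, -1.7, 12.7]
gripper_width: 0.007
```

Contact at 12 N. I stroke along (0.19, 0.98).

```bash
python3 -m jog '{"delta_pos":[[0.6,2.9,0.2],[0.6,2.9,0]],"rot":[[0,0,0],[0,0,0]],"grip":[0,0]}';python3 -m jog '{"delta_pos":[[0.6,2.9,0],[0.5,2.9,0],[0.5,2.9,0]],"rot":[[0,0,0],[0,0,0],[0,0,0]],"grip":[0,0,0]}'; python3 -m jog '{"delta_pos":[[0,0,7],[-1.4,-7.2,0],[-1.4,-7.3,0],[0,0,0],[0,0,-7],[0,0,0]],"rot":[[0,0,0],[0,0,0],[0,0,0],[0,0,0],[0,0,0],[0,0,0]],"grip":[0,0,0,0,0,0]}' >/dev/null; python3 -m jog '{"delta_pos":[[0.6,2.9,0],[0.6,2.9,0]],"rot":[[0,0,0],[0,0,0]],"grip":[0,0]}';python3 -m jog '{"delta_pos":[[0.6,2.9,0],[0.5,2.9,0],[0.5,2.9,0]],"rot":[[0,0,0],[0,0,0],[0,0,0]],"grip":[0,0,0]}'
```

```text
time_s: 48.5
tcp_pos: [0.4983, -0.0795, 0.1541]
ee_rot: [[-0.543, -0.84, -0.0], [-0.84, 0.543, -0.003], [0.002, -0.001, -1.0]]
wrist_force: [-4.8, -3.7, 14.6]
gripper_width: 0.004
time_s: 48.75
tcp_pos: [0.4999, -0.0711, 0.1541]
ee_rot: [[-0.543, -0.84, -0.0], [-0.84, 0.543, -0.003], [0.003, -0.002, -1.0]]
wrist_force: [-3.4, -6.5, 13.4]
gripper_width: 0.007
time_s: 49.42
tcp_pos: [0.4988, -0.0806, 0.154]
ee_rot: [[-0.543, -0.84, 0.0], [-0.84, 0.543, -0.005], [0.004, -0.003, -1.0]]
wrist_force: [-4.5, -7.4, 16.8]
gripper_width: 0.008
time_s: 49.67
tcp_pos: [0.5003, -0.0721, 0.154]
ee_rot: [[-0.543, -0.84, 0.0], [-0.84, 0.543, -0.005], [0.004, -0.003, -1.0]]
wrist_force: [-3.3, -11.4, 15.4]
gripper_width: 0.007
```

```bash
python3 -m jog '{"delta_pos":[[0,0,7.6],[-1.4,-7.2,0],[-1.4,-7.3,0],[0,0,0],[0,0,-7],[0,0,0]],"rot":[[0,0,0],[0,0,0],[0,0,0],[0,0,0],[0,0,0],[0,0,0]],"grip":[0,0,0,0,0,0]}' >/dev/null; python3 -m jog '{"delta_pos":[[0.6,2.9,0],[0.6,2.9,0]],"rot":[[0,0,0],[0,0,0]],"grip":[0,0]}';python3 -m jog '{"delta_pos":[[0.6,2.9,0],[0.5,2.9,0],[0.5,2.9,0]],"rot":[[0,0,0],[0,0,0],[0,0,0]],"grip":[0,0,0]}'; python3 -m jog '{"delta_pos":[[0,0,7],[-1.4,-7.2,0],[-1.4,-7.3,0],[0,0,0],[0,0,-7],[0,0,0]],"rot":[[0,0,0],[0,0,0],[0,0,0],[0,0,0],[0,0,0],[0,0,0]],"grip":[0,0,0,0,0,0]}' >/dev/null; python3 -m jog '{"delta_pos":[[0.6,2.9,0],[0.6,2.9,0]],"rot":[[0,0,0],[0,0,0]],"grip":[0,0]}';python3 -m jog '{"delta_pos":[[0.6,2.9,0],[0.5,2.9,0],[0.5,2.9,0]],"rot":[[0,0,0],[0,0,0],[0,0,0]],"grip":[0,0,0]}'; python3 -m jog '{"delta_pos":[[0,0,15],[0,0,25],[-10,-12,0],[-10,-12,0],[-12,-12,0],[0,0,0],[0,0,0]],"rot":[[0,0,0],[0,0,0],[0,0,0],[0,0,0],[0,0,0],[0,0,0],[0,0,0]],"grip":[0,0,0,55,55,55,55]}'; python3 hole.py
```

```text
time_s: 50.33
tcp_pos: [0.4986, -0.0804, 0.154]
ee_rot: [[-0.543, -0.84, -0.0], [-0.84, 0.543, -0.004], [0.004, -0.002, -1.0]]
wrist_force: [-4.2, -7.7, 13.1]
gripper_width: 0.002
time_s: 50.58
tcp_pos: [0.5002, -0.072, 0.1541]
ee_rot: [[-0.543, -0.84, -0.0], [-0.84, 0.543, -0.005], [0.004, -0.002, -1.0]]
wrist_force: [-2.8, -11.4, 13.0]
gripper_width: 0.008
time_s: 51.25
tcp_pos: [0.4987, -0.0803, 0.1541]
ee_rot: [[-0.543, -0.84, -0.0], [-0.84, 0.543, -0.004], [0.004, -0.002, -1.0]]
wrist_force: [-3.2, -8.3, 13.4]
gripper_width: 0.006
time_s: 51.5
tcp_pos: [0.5002, -0.0719, 0.1541]
ee_rot: [[-0.543, -0.84, -0.0], [-0.84, 0.543, -0.005], [0.004, -0.002, -1.0]]
wrist_force: [-3.2, -10.3, 12.1]
gripper_width: 0.007
time_s: 52.08
tcp_pos: [0.4664, -0.1065, 0.1913]
ee_rot: [[-0.546, -0.838, -0.002], [-0.838, 0.546, 0.0], [0.001, 0.002, -1.0]]
wrist_force: [0.8, 0.6, 0.4]
gripper_width: 0.226
tool yaw 236.9728553359579 pred [326.2 259.4]
[329.  258.2] r 2.0 [ 0.3984 -0.225 ] dist 0.2122 handle dir 236.94 mean grey 65
```

```bash
python3 -m jog '{"delta_pos":[[0.6,-11.8,0],[0,0,0],[0,0,-20],[0,0,-20],[0,0,-10],[0,0,-3.5],[0,0,0],[0,0,0]],"rot":[[0,0,0],[0,0,0],[0,0,0],[0,0,0],[0,0,0],[0,0,0],[0,0,0],[0,0,0]],"grip":[55,55,55,55,55,55,55,55]}'; python3 -m jog '{"delta_pos":[[0,0,0],[0,0,0],[0,0,0],[0,0,0],[0,0,0],[0,0,0]],"rot":[[0,0,0],[0,0,0],[0,0,0],[0,0,0],[0,0,0],[0,0,0]],"grip":[0,0,0,0,0,0]}'; python3 -c "
from station import r;print(r.sense()['moment'])"; python3 -m jog '{"delta_pos":[[-1.2,0.8,0],[0,0,0]],"rot":[[0,0,-1],[0,0,0]],"grip":[0,0]}'; python3 -c "
from station import r;print(r.sense()['moment'])"; python3 -m jog '{"delta_pos":[[-1.2,0.8,0],[0,0,0]],"rot":[[0,0,-1],[0,0,0]],"grip":[0,0]}'; python3 -c "
from station import r;print(r.sense()['moment'])"; python3 hole.py
```

```text
time_s: 52.8
tcp_pos: [0.4692, -0.1172, 0.139]
ee_rot: [[-0.544, -0.839, 0.0], [-0.839, 0.544, -0.0], [-0.0, -0.001, -1.0]]
wrist_force: [-0.0, 0.3, 0.1]
gripper_width: 0.55
time_s: 53.3
tcp_pos: [0.4685, -0.1172, 0.1391]
ee_rot: [[-0.545, -0.839, -0.0], [-0.839, 0.544, 0.0], [-0.0, 0.0, -1.0]]
wrist_force: [-1.2, 1.4, 2.4]
gripper_width: 0.283
[ 0.76258959  0.4224741  -0.08770803]
time_s: 53.47
tcp_pos: [0.468, -0.1168, 0.1392]
ee_rot: [[-0.558, -0.83, 0.002], [-0.83, 0.558, -0.001], [-0.0, -0.002, -1.0]]
wrist_force: [0.9, -1.8, 2.0]
gripper_width: 0.282
[-0.29462172 -0.20142486  0.197618  ]
time_s: 53.63
tcp_pos: [0.4672, -0.1163, 0.1392]
ee_rot: [[-0.572, -0.82, 0.002], [-0.82, 0.572, -0.001], [-0.0, -0.003, -1.0]]
wrist_force: [2.2, -3.9, 0.4]
gripper_width: 0.278
[-1.14914344 -0.72043933  0.42895613]
tool yaw 235.10969650465154 pred [328.9 260.6]
```

```bash
cat > tq.py <<'E'
from station import r
import numpy as np
s=r.sense();d=s["tcp_pos"][:2]-[.506,-.0422];F=s["wrist_force"];print("torque about stud",round(d[0]*F[1]-d[1]*F[0]+s["moment"][2],2))
E
python3 -m jog '{"delta_pos":[[-1.2,0.8,0],[0,0,0]],"rot":[[0,0,-1],[0,0,0]],"grip":[0,0]}'; python3 tq.py; python3 -m jog '{"delta_pos":[[-1.2,0.8,0],[0,0,0]],"rot":[[0,0,-1],[0,0,0]],"grip":[0,0]}';  python3 tq.py;  python3 -m jog '{"delta_pos":[[-1.2,0.8,0],[0,0,0]],"rot":[[0,0,-1],[0,0,0]],"grip":[0,0]}';  python3 tq.py; python3 hole.py
```

```text
time_s: 53.85
tcp_pos: [0.4663, -0.1157, 0.1392]
ee_rot: [[-0.586, -0.81, 0.003], [-0.81, 0.586, -0.002], [-0.0, -0.003, -1.0]]
wrist_force: [3.5, -5.3, -0.4]
gripper_width: 0.283
torque about stud 1.08
time_s: 54.02
tcp_pos: [0.4654, -0.1149, 0.1393]
ee_rot: [[-0.6, -0.8, 0.004], [-0.8, 0.6, -0.002], [-0.001, -0.004, -1.0]]
wrist_force: [4.3, -6.9, -2.1]
gripper_width: 0.28
torque about stud 1.18
time_s: 54.18
tcp_pos: [0.4643, -0.1142, 0.1393]
ee_rot: [[-0.614, -0.789, 0.004], [-0.789, 0.614, -0.002], [-0.001, -0.004, -1.0]]
wrist_force: [3.2, -5.9, -0.3]
gripper_width: 0.281
torque about stud 0.89
tool yaw 232.11808879997943 pred [326.9 263.6]
[326.9 261.5] r 1.9 [ 0.3893 -0.2186] dist 0.2116 handle dir 233.91 mean grey 61
```

```bash
python3 -m jog '{"delta_pos":[[-2.0,1.3,0],[0,0,0]],"rot":[[0,0,-1],[0,0,0]],"grip":[0,0]}'; python3 tq.py; python3 -m jog '{"delta_pos":[[-2.0,1.4,0],[0,0,0]],"rot":[[0,0,-1],[0,0,0]],"grip":[0,0]}';  python3 tq.py;  python3 -m jog '{"delta_pos":[[-2.0,1.4,0],[0,0,0],[0,0,0]],"rot":[[0,0,-1],[0,0,0],[0,0,0]],"grip":[0,0,0]}';  python3 tq.py; python3 hole.py
```

```text
time_s: 54.4
tcp_pos: [0.4629, -0.1132, 0.1394]
ee_rot: [[-0.628, -0.778, 0.005], [-0.778, 0.628, -0.002], [-0.001, -0.006, -1.0]]
wrist_force: [6.2, -8.8, -3.1]
gripper_width: 0.283
torque about stud 1.15
time_s: 54.57
tcp_pos: [0.4612, -0.1121, 0.1394]
ee_rot: [[-0.642, -0.767, 0.006], [-0.767, 0.642, -0.003], [-0.002, -0.006, -1.0]]
wrist_force: [6.6, -10.6, -3.6]
gripper_width: 0.281
torque about stud 1.07
time_s: 54.82
tcp_pos: [0.4595, -0.1109, 0.1395]
ee_rot: [[-0.656, -0.755, 0.006], [-0.755, 0.656, -0.003], [-0.002, -0.007, -1.0]]
wrist_force: [7.7, -12.4, -4.4]
gripper_width: 0.283
torque about stud 0.96
tool yaw 229.00118643074362 pred [324.3 267.3]
```

```bash
python3 -m jog '{"delta_pos":[[2.7,-2.4,0],[2.7,-2.4,0],[2.7,-2.4,0],[2.0,-1.6,0],[0,0,0],[0,0,0]],"rot":[[0,0,2],[0,0,2],[0,0,2],[0,0,2],[0,0,0],[0,0,0]],"grip":[0,0,0,0,0,0]}'; python3 tq.py; python3 hole.py
```

```text
time_s: 55.37
tcp_pos: [0.4684, -0.1181, 0.1392]
ee_rot: [[-0.546, -0.838, 0.004], [-0.838, 0.546, 0.0], [-0.002, -0.003, -1.0]]
wrist_force: [5.3, -2.1, -0.5]
gripper_width: 0.281
torque about stud 0.07
tool yaw 236.93802439628325 pred [330.3 258.9]
[328.9 257.9] r 2.6 [ 0.3995 -0.2247] dist 0.2114 handle dir 237.15 mean grey 72
```

```bash
python3 -m jog '{"delta_pos":[[0,0,0],[0,0,0],[0,0,0],[0,0,0],[0,0,15],[0,0,25],[0,0,30],[0,-35,20],[0,-35,0],[0,-35,0]],"rot":[[0,0,0],[0,0,0],[0,0,0],[0,0,0],[0,0,0],[0,0,0],[0,0,0],[0,0,0],[0,0,0],[0,0,0]],"grip":[55,55,55,55,55,55,0,0,0,0]}';python3 -m jog '{"delta_pos":[[0,-35,0],[0,-35,0],[0,-35,0],[0,-35,0],[0,0,0]],"rot":[[0,0,0],[0,0,0],[0,0,0],[0,0,0],[0,0,0]],"grip":[0,0,0,0,0]}'
python3 - <<'E'
from h import *
from station import vision,r
import pickle
t=vision.capture("top");s=vision.capture("scene");pickle.dump((t,s),open("c3.pkl","wb"))
ims=[vision.capture("top")["frame"].astype(float) for _ in range(6)];t["frame"]=np.mean(ims,0).astype(np.uint8);pickle.dump((t,s),open("c3.pkl","wb"))
cv2.imwrite("pics/j5.png",np.hstack([crop(t,247,205,40,60,10),crop(s,250,175,40,60,10)]))
print(r.sense()["tcp_pos"])
E
```

```text
time_s: 56.25
tcp_pos: [0.467, -0.2236, 0.2306]
ee_rot: [[-0.542, -0.84, 0.003], [-0.84, 0.542, -0.0], [-0.002, -0.003, -1.0]]
wrist_force: [0.4, 1.4, -0.3]
gripper_width: 0.334
time_s: 56.67
tcp_pos: [0.4659, -0.3675, 0.2276]
ee_rot: [[-0.548, -0.836, -0.002], [-0.836, 0.548, -0.0], [0.001, 0.001, -1.0]]
wrist_force: [0.4, 0.6, 0.7]
gripper_width: 0.022
[ 0.46693145 -0.36199278  0.22910662]
```

View pics/j5.png

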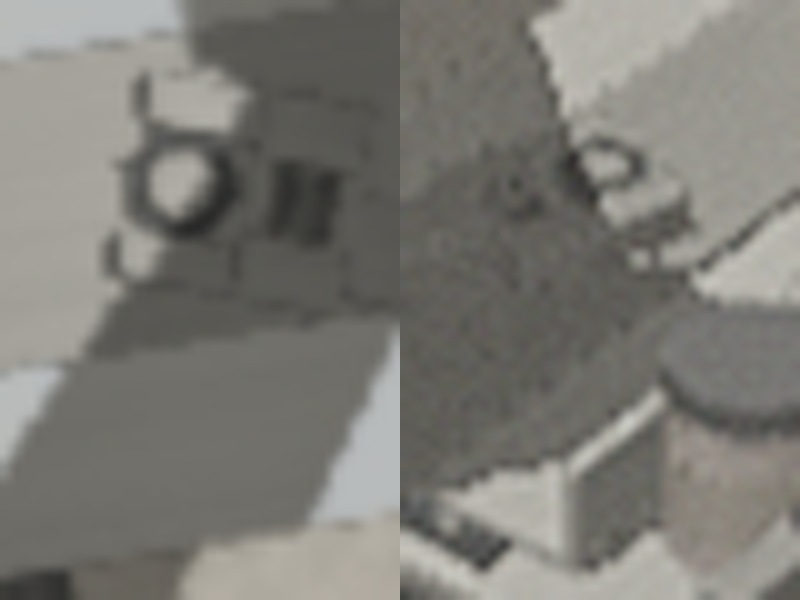

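The jaws hug the nut and the handle is aligned, but the gap looks about 1–3 mm loose (jaw gap ≈117 crop px against nut ≈110). I stroke the worm again.

```bash
python3 -m jog '{"delta_pos":[[4,34,0],[4,34,0],[4,34,0],[4,34,0],[4,34,0],[4,34,0],[4,34,0],[3.5,34,0],[0,5.5,0],[0,0,0]],"rot":[[0,0,0],[0,0,0],[0,0,0],[0,0,0],[0,0,0],[0,0,0],[0,0,0],[0,0,0],[0,0,0],[0,0,0]],"grip":[0,0,0,0,0,0,0,0,0,0]}'; python3 -m jog '{"delta_pos":[[0,0,-25],[0,0,-25],[0,0,-16],[0,0,0],[0,0,0]],"rot":[[0,0,0],[0,0,0],[0,0,0],[0,0,0],[0,0,0]],"grip":[0,0,0,0,0]}'
```

```text
time_s: 57.9
tcp_pos: [0.4983, -0.0831, 0.2293]
ee_rot: [[-0.54, -0.842, 0.001], [-0.842, 0.54, 0.0], [-0.001, -0.001, -1.0]]
wrist_force: [-0.7, -0.5, -0.5]
gripper_width: 0.004
time_s: 58.32
tcp_pos: [0.4979, -0.0863, 0.1626]
ee_rot: [[-0.544, -0.839, -0.002], [-0.839, 0.544, -0.001], [0.001, 0.001, -1.0]]
wrist_force: [-0.1, 0.4, 0.8]
gripper_width: 0.009
```

```bash
python3 -m jog '{"delta_pos":[[0.4,1.5,-5],[0,0,-3],[0,0,-1.5],[0,0,0]],"rot":[[0,0,0],[0,0,0],[0,0,0],[0,0,0]],"grip":[0,0,0,0]}'; python3 -m jog '{"delta_pos":[[0,0,-1],[0,0,0],[0,0,0]],"rot":[[0,0,0],[0,0,0],[0,0,0]],"grip":[0,0,0]}'
```

```text
time_s: 58.65
tcp_pos: [0.4995, -0.0841, 0.1548]
ee_rot: [[-0.544, -0.839, 0.002], [-0.839, 0.544, -0.0], [-0.001, -0.002, -1.0]]
wrist_force: [-1.0, 0.0, 4.0]
gripper_width: 0.006
time_s: 58.9
tcp_pos: [0.4996, -0.0841, 0.1546]
ee_rot: [[-0.543, -0.84, 0.003], [-0.84, 0.543, -0.0], [-0.001, -0.003, -1.0]]
wrist_force: [-2.4, 1.4, 7.9]
gripper_width: 0.006
```

```bash
python3 -m jog '{"delta_pos":[[0.6,2.9,-0.6],[0.6,2.9,0]],"rot":[[0,0,0],[0,0,0]],"grip":[0,0]}';python3 -m jog '{"delta_pos":[[0.6,2.9,0],[0.5,2.9,0],[0.5,2.9,0]],"rot":[[0,0,0],[0,0,0],[0,0,0]],"grip":[0,0,0]}'; python3 -m jog '{"delta_pos":[[0,0,7],[-1.4,-7.2,0],[-1.4,-7.3,0],[0,0,0],[0,0,-7],[0,0,0]],"rot":[[0,0,0],[0,0,0],[0,0,0],[0,0,0],[0,0,0],[0,0,0]],"grip":[0,0,0,0,0,0]}'; python3 -m jog '{"delta_pos":[[0.6,2.9,0],[0.6,2.9,0]],"rot":[[0,0,0],[0,0,0]],"grip":[0,0]}';python3 -m jog '{"delta_pos":[[0.6,2.9,0],[0.5,2.9,0],[0.5,2.9,0]],"rot":[[0,0,0],[0,0,0],[0,0,0]],"grip":[0,0,0]}'; python3 -m jog '{"delta_pos":[[0,0,7],[-1.4,-7.2,0],[-1.4,-7.3,0],[0,0,0],[0,0,-7],[0,0,0]],"rot":[[0,0,0],[0,0,0],[0,0,0],[0,0,0],[0,0,0],[0,0,0]],"grip":[0,0,0,0,0,0]}' >/dev/null; python3 -m jog '{"delta_pos":[[0.6,2.9,0],[0.6,2.9,0]],"rot":[[0,0,0],[0,0,0]],"grip":[0,0]}';python3 -m jog '{"delta_pos":[[0.6,2.9,0],[0.5,2.9,0],[0.5,2.9,0]],"rot":[[0,0,0],[0,0,0],[0,0,0]],"grip":[0,0,0]}'
```

```text
time_s: 59.07
tcp_pos: [0.5005, -0.0792, 0.1541]
ee_rot: [[-0.543, -0.84, 0.002], [-0.84, 0.543, -0.002], [0.0, -0.003, -1.0]]
wrist_force: [-2.8, -3.7, 9.3]
gripper_width: 0.006
time_s: 59.32
tcp_pos: [0.502, -0.0707, 0.1541]
ee_rot: [[-0.543, -0.84, 0.002], [-0.84, 0.543, -0.003], [0.001, -0.003, -1.0]]
wrist_force: [-3.6, -4.6, 8.1]
gripper_width: 0.007
time_s: 59.82
tcp_pos: [0.4994, -0.0853, 0.1535]
ee_rot: [[-0.543, -0.84, 0.001], [-0.84, 0.543, -0.003], [0.002, -0.002, -1.0]]
wrist_force: [-3.4, -3.2, 13.0]
gripper_width: 0.005
time_s: 59.98
tcp_pos: [0.5003, -0.0802, 0.1539]
ee_rot: [[-0.543, -0.84, 0.001], [-0.84, 0.543, -0.004], [0.003, -0.003, -1.0]]
wrist_force: [-4.7, -7.4, 15.1]
gripper_width: 0.009
time_s: 60.23
tcp_pos: [0.5018, -0.072, 0.154]
ee_rot: [[-0.543, -0.84, 0.0], [-0.84, 0.543, -0.005], [0.004, -0.003, -1.0]]
wrist_force: [-3.3, -9.6, 13.3]
gripper_width: 0.009
time_s: 60.9
tcp_pos: [0.5, -0.0804, 0.1539]
ee_rot: [[-0.543, -0.84, -0.0], [-0.84, 0.543, -0.004], [0.004, -0.002, -1.0]]
wrist_force: [-3.8, -7.4, 15.7]
gripper_width: 0.006
time_s: 61.15
tcp_pos: [0.5015, -0.0721, 0.1539]
ee_rot: [[-0.543, -0.84, -0.0], [-0.84, 0.543, -0.005], [0.005, -0.003, -1.0]]
wrist_force: [-3.3, -10.3, 15.5]
gripper_width: 0.008
```

```bash
python3 -m jog '{"delta_pos":[[0,0,7],[-1.5,-7.8,0],[-1.5,-7.8,0],[0,0,0],[0,0,-6.6],[0,0,0]],"rot":[[0,0,0],[0,0,0],[0,0,0],[0,0,0],[0,0,0],[0,0,0]],"grip":[0,0,0,0,0,0]}'; python3 -m jog '{"delta_pos":[[0.6,2.9,0],[0.6,2.9,0],[0,0,0]],"rot":[[0,0,0],[0,0,0],[0,0,0]],"grip":[0,0,0]}';python3 -m jog '{"delta_pos":[[0.6,2.9,0],[0,0,0]],"rot":[[0,0,0],[0,0,0]],"grip":[0,0]}';python3 -m jog '{"delta_pos":[[0.6,2.9,0],[0,0,0]],"rot":[[0,0,0],[0,0,0]],"grip":[0,0]}';python3 -m jog '{"delta_pos":[[0.6,2.9,0],[0,0,0]],"rot":[[0,0,0],[0,0,0]],"grip":[0,0]}';python3 -m jog '{"delta_pos":[[0,0,20]],"rot":[[0,0,0]],"grip":[0]}'
```

```text
time_s: 61.65
tcp_pos: [0.4988, -0.0865, 0.1532]
ee_rot: [[-0.543, -0.84, -0.0], [-0.84, 0.543, -0.003], [0.003, -0.002, -1.0]]
wrist_force: [-3.4, -5.0, 11.9]
gripper_width: 0.005
time_s: 61.9
tcp_pos: [0.4998, -0.0811, 0.154]
ee_rot: [[-0.543, -0.84, -0.0], [-0.84, 0.543, -0.004], [0.003, -0.002, -1.0]]
wrist_force: [-4.5, -5.8, 13.4]
gripper_width: 0.011
time_s: 62.07
tcp_pos: [0.5003, -0.0783, 0.154]
ee_rot: [[-0.543, -0.84, -0.0], [-0.84, 0.543, -0.004], [0.004, -0.002, -1.0]]
wrist_force: [-4.0, -6.3, 14.3]
gripper_width: 0.003
time_s: 62.23
tcp_pos: [0.5008, -0.0757, 0.154]
ee_rot: [[-0.543, -0.84, -0.001], [-0.84, 0.543, -0.005], [0.004, -0.002, -1.0]]
wrist_force: [-3.5, -7.6, 14.4]
gripper_width: 0.007
time_s: 62.4
tcp_pos: [0.5013, -0.073, 0.154]
ee_rot: [[-0.543, -0.84, -0.001], [-0.84, 0.543, -0.005], [0.005, -0.002, -1.0]]
wrist_force: [-3.7, -9.4, 14.3]
gripper_width: 0.005
time_s: 62.48
tcp_pos: [0.4991, -0.0715, 0.1693]
ee_rot: [[-0.545, -0.838, -0.007], [-0.838, 0.545, -0.001], [0.005, 0.006, -1.0]]
wrist_force: [0.3, 0.1, -1.5]
gripper_width: 0.008
```

The force ratio is ambiguous, so I park the arm to the left for an unobstructed view and measure the jaw gap numerically.

```bash
python3 -m jog '{"delta_pos":[[0,0,35],[0,0,35],[0,0,35],[-15,33,20],[-15,33,0],[-15,33,0],[-15,33,0],[-15,33,0],[-15,33,0],[-15,33,0]],"rot":[[0,0,0],[0,0,0],[0,0,0],[0,0,0],[0,0,0],[0,0,0],[0,0,0],[0,0,0],[0,0,0],[0,0,0]],"grip":[0,0,0,0,0,0,0,0,0,0]}'; python3 -m jog '{"delta_pos":[[-15,33,0],[-15,33,0],[-15,33,0],[-15,33,0],[-15,33,0],[-15,33,0],[0,0,0],[0,0,0]],"rot":[[0,0,0],[0,0,0],[0,0,0],[0,0,0],[0,0,0],[0,0,0],[0,0,0],[0,0,0]],"grip":[0,0,0,0,0,0,0,0]}'
cat > prof.py <<'E'
from h import *
from station import vision,r
import pickle
c=[vision.capture("top") for _ in range(6)];t=c[0];t["frame"]=np.mean([a["frame"] for a in c],0).astype(np.uint8);s=vision.capture("scene");pickle.dump((t,s),open("c4.pkl","wb"))
def hole(q0):
    g=cv2.resize(cv2.cvtColor(t["frame"],cv2.COLOR_RGB2GRAY)[q0[1]:q0[1]+33,q0[0]:q0[0]+33],None,fx=8,fy=8,interpolation=cv2.INTER_CUBIC)
    cs=cv2.HoughCircles(cv2.GaussianBlur(g,(0,0),3),cv2.HOUGH_GRADIENT,1,30,param1=80,param2=10,minRadius=8,maxRadius=48)
    return [(k[:2]+.5)/8-.5+q0 for k in cs[0][:3]] if cs is not None else []
for u in hole(np.array([313,242])): 
    d=onz(t,*u,.123)[:2]-[.5062,-.0422];print("hole",u.round(1),np.linalg.norm(d).round(4),np.degrees(np.arctan2(d[1],d[0]))%360-2.55)
g=cv2.cvtColor(t["frame"],cv2.COLOR_RGB2GRAY).astype(np.float32)
a=np.radians(237.0-157.5);X=np.array([np.cos(a),np.sin(a)]);Y=np.array([-X[1],X[0]]);n=np.array([.506,-.0422])
ys=np.arange(-.038,.0461,.002);print("y mm",(ys*1e3).astype(int).tolist())
for xx in (.013,.010,.006,0,-.006,-.026,-.036):
    uv=np.array([proj(t,[*(n+xx*X+y*Y),.126]) for y in ys],np.float32)
    v=cv2.remap(g,uv[None,:,0],uv[None,:,1],cv2.INTER_CUBIC)[0];print(int(xx*1e3),v.astype(int).tolist())
E
python3 prof.py
```

```text
time_s: 63.32
tcp_pos: [0.3952, 0.1617, 0.2962]
ee_rot: [[-0.544, -0.839, -0.001], [-0.839, 0.544, -0.0], [0.0, 0.001, -1.0]]
wrist_force: [1.4, -0.4, -0.2]
gripper_width: 0.009
time_s: 63.98
tcp_pos: [0.3054, 0.3597, 0.2956]
ee_rot: [[-0.541, -0.841, -0.001], [-0.841, 0.541, -0.002], [0.002, -0.0, -1.0]]
wrist_force: [0.1, -0.7, -0.2]
gripper_width: 0.001
hole [328.9 257.9] 0.2114 237.14639695562184
y mm [-38, -36, -33, -31, -29, -27, -25, -23, -21, -19, -17, -15, -13, -11, -9, -7, -5, -3, -1, 0, 2, 4, 6, 8, 10, 12, 14, 16, 18, 20, 22, 24, 26, 28, 30, 32, 34, 36, 38, 40, 42, 44, 46]
13 [165, 162, 160, 154, 142, 139, 136, 133, 139, 145, 145, 123, 108, 114, 120, 111, 94, 86, 86, 90, 86, 82, 84, 87, 94, 108, 131, 148, 153, 152, 152, 146, 137, 121, 127, 153, 160, 161, 161, 162, 162, 162, 162]
10 [163, 161, 159, 150, 140, 151, 159, 155, 157, 158, 152, 134, 108, 93, 90, 85, 87, 99, 111, 110, 101, 94, 85, 79, 83, 97, 114, 138, 156, 158, 157, 155, 150, 136, 141, 158, 159, 161, 162, 163, 162, 161, 162]
6 [161, 160, 158, 148, 146, 157, 160, 159, 159, 160, 157, 146, 109, 87, 96, 111, 136, 155,
[... 290 characters left out ...]
4, 144, 154, 163, 163, 164, 163, 161, 159, 151]
-6 [162, 161, 159, 150, 134, 144, 159, 160, 163, 162, 157, 134, 105, 93, 87, 103, 133, 157, 168, 168, 168, 163, 148, 120, 95, 88, 102, 135, 162, 161, 162, 161, 158, 138, 137, 159, 165, 165, 163, 164, 163, 160, 154]
-26 [162, 162, 159, 146, 131, 147, 164, 161, 162, 163, 164, 166, 166, 155, 121, 105, 108, 110, 112, 111, 101, 95, 99, 102, 117, 137, 157, 162, 162, 163, 164, 164, 164, 163, 153, 147, 159, 165, 166, 167, 174, 182, 183]
-36 [162, 161, 160, 159, 155, 155, 161, 163, 164, 164, 165, 166, 163, 147, 126, 121, 118, 120, 126, 125, 122, 118, 114, 112, 113, 115, 138, 161, 163, 165, 167, 167, 166, 158, 143, 150, 151, 140, 165, 184, 183, 183, 183]
```

```bash
python3 - <<'E'
from h import *
import pickle
t,s=pickle.load(open("c3.pkl","rb"))
g=cv2.cvtColor(t["frame"],cv2.COLOR_RGB2GRAY).astype(np.float32)
a=np.radians(237.0-157.5);X=np.array([np.cos(a),np.sin(a)]);Y=np.array([-X[1],X[0]]);n=np.array([.506,-.0422])
ys=np.arange(-.038,.0461,.002);print((ys*1e3).astype(int).tolist())
for xx in (.013,.010,.006,0,-.006):
    uv=np.array([proj(t,[*(n+xx*X+y*Y),.126]) for y in ys],np.float32)
    print(int(xx*1e3),cv2.remap(g,uv[None,:,0],uv[None,:,1],cv2.INTER_CUBIC)[0].astype(int).tolist())
E
python3 -m jog '{"delta_pos":[[15,-33,0],[15,-33,0],[15,-33,0],[15,-33,0],[15,-33,0],[15,-33,0],[15,-33,0],[15,-33,0],[15,-33,0],[15,-33,0]],"rot":[[0,0,0],[0,0,0],[0,0,0],[0,0,0],[0,0,0],[0,0,0],[0,0,0],[0,0,0],[0,0,0],[0,0,0]],"grip":[55,55,55,55,55,55,55,55,55,55]}'; python3 -m jog '{"delta_pos":[[4,-36,0],[4,-36,0],[4,-36,0],[1,-36,0],[0,-5,0],[0,0,-30],[0,0,-30],[0,0,-30],[0,0,-30],[0,0,0]],"rot":[[0,0,0],[0,0,0],[0,0,0],[0,0,0],[0,0,0],[0,0,0],[0,0,0],[0,0,0],[0,0,0],[0,0,0]],"grip":[55,55,55,55,55,55,55,55,55,55]}'
```

```text
[-38, -36, -33, -31, -29, -27, -25, -23, -21, -19, -17, -15, -13, -11, -9, -7, -5, -3, -1, 0, 2, 4, 6, 8, 10, 12, 14, 16, 18, 20, 22, 24, 26, 28, 30, 32, 34, 36, 38, 40, 42, 44, 46]
13 [167, 165, 163, 161, 155, 147, 140, 132, 127, 123, 123, 113, 111, 118, 123, 113, 95, 86, 84, 89, 91, 89, 87, 90, 97, 111, 135, 153, 159, 160, 159, 154, 146, 121, 114, 132, 140, 126, 102, 94, 91, 91, 89]
10 [167, 164, 163, 158, 156, 162, 166, 166, 167, 165, 152, 116, 94, 92, 92, 87, 88, 102, 113, 112, 106, 98, 87, 81, 84, 95, 111, 141, 164, 168, 167, 167, 161, 144, 116, 100, 101, 96, 88, 87, 87, 87, 86]
6 [152, 158, 160, 149, 145, 163, 169, 169, 169, 170, 158, 133, 100, 85, 92, 112, 139, 157, 162, 166, 165, 165, 151, 120, 94, 85, 100, 124, 154, 164, 154, 152, 144, 128, 99, 82, 87, 87, 88, 89, 88, 87, 88]
0 [94, 105, 125, 146, 161, 169, 169, 171, 172, 172, 170, 138, 91, 85, 109, 141, 160, 170, 170, 172, 172, 167, 155, 141, 112, 73, 56, 71, 94, 97, 90, 89, 88, 83, 76, 82, 88, 88, 88, 87, 86, 86, 87]
-6 [91, 96, 118, 141, 145, 157, 168, 171, 174, 173, 166, 125, 89, 87, 82, 93, 115, 134, 132, 118, 110, 97, 79, 61, 45, 41, 50, 68, 84, 85, 87, 87, 87, 84, 82, 86, 88, 89, 89, 88, 88, 89, 91]
time_s: 65.17
tcp_pos: [0.4567, 0.0259, 0.2975]
ee_rot: [[-0.545, -0.838, 0.001], [-0.838, 0.545, 0.001], [-0.001, -0.001, -1.0]]
wrist_force: [0.5, 0.9, 0.5]
gripper_width: 0.543
time_s: 66.0
tcp_pos: [0.4651, -0.1208, 0.1719]
ee_rot: [[-0.546, -0.838, -0.012], [-0.838, 0.546, 0.001], [0.006, 0.011, -1.0]]
wrist_force: [-1.3, 0.2, -0.5]
gripper_width: 0.551
```

```bash
python3 -m jog '{"delta_pos":[[0,0,0],[0,0,0],[0,0,0]],"rot":[[0,0,0],[0,0,0],[0,0,0]],"grip":[55,55,55]}'
```

```text
time_s: 66.25
tcp_pos: [0.471, -0.1207, 0.1794]
ee_rot: [[-0.544, -0.839, 0.005], [-0.839, 0.544, -0.0], [-0.002, -0.004, -1.0]]
wrist_force: [-0.5, 0.9, 0.2]
gripper_width: 0.553
```

```bash
python3 -m jog '{"delta_pos":[[-1.5,3,0],[0,0,-18],[0,0,-15],[0,0,-7.5],[0,0,0],[0,0,0]],"rot":[[0,0,0],[0,0,0],[0,0,0],[0,0,0],[0,0,0],[0,0,0]],"grip":[55,55,55,55,55,55]}'; python3 -m jog '{"delta_pos":[[0,0,0],[0,0,0],[0,0,0],[0,0,0],[0,0,0],[0,0,0]],"rot":[[0,0,0],[0,0,0],[0,0,0],[0,0,0],[0,0,0],[0,0,0]],"grip":[0,0,0,0,0,0]}'; python3 tq.py; python3 -m jog '{"delta_pos":[[-1.2,0.8,0],[0,0,0]],"rot":[[0,0,-1],[0,0,0]],"grip":[0,0]}'; python3 tq.py; python3 -m jog '{"delta_pos":[[-1.2,0.8,0],[0,0,0]],"rot":[[0,0,-1],[0,0,0]],"grip":[0,0]}'; python3 tq.py;  python3 -m jog '{"delta_pos":[[-1.2,0.8,0],[0,0,0]],"rot":[[0,0,-1],[0,0,0]],"grip":[0,0]}'; python3 tq.py; python3 hole.py
```

```text
time_s: 66.75
tcp_pos: [0.4684, -0.1176, 0.1373]
ee_rot: [[-0.544, -0.839, 0.001], [-0.839, 0.544, -0.0], [-0.0, -0.001, -1.0]]
wrist_force: [-1.2, 0.7, 0.4]
gripper_width: 0.553
time_s: 67.25
tcp_pos: [0.4684, -0.1178, 0.1369]
ee_rot: [[-0.544, -0.839, 0.001], [-0.839, 0.544, -0.0], [-0.0, -0.001, -1.0]]
wrist_force: [0.4, -0.3, 0.8]
gripper_width: 0.288
torque about stud -0.02
time_s: 67.42
tcp_pos: [0.4676, -0.1174, 0.1369]
ee_rot: [[-0.558, -0.83, 0.002], [-0.83, 0.558, -0.001], [-0.0, -0.002, -1.0]]
wrist_force: [2.8, -4.6, -0.9]
gripper_width: 0.283
torque about stud 0.56
time_s: 67.58
tcp_pos: [0.467, -0.1169, 0.137]
ee_rot: [[-0.572, -0.821, 0.003], [-0.821, 0.572, -0.002], [-0.0, -0.004, -1.0]]
wrist_force: [4.0, -6.5, -2.7]
gripper_width: 0.283
torque about stud 1.0
time_s: 67.75
tcp_pos: [0.4661, -0.1162, 0.137]
ee_rot: [[-0.585, -0.811, 0.004], [-0.811, 0.585, -0.002], [-0.0, -0.004, -1.0]]
wrist_force: [4.3, -7.8, -3.0]
gripper_width: 0.282
torque about stud 1.13
tool yaw 234.1797015546784 pred [328.5 261.6]
[328.1 259.9] r 2.15 [ 0.3938 -0.2223] dist 0.2123 handle dir 235.5 mean grey 66
```

Solid: torque climbs to 1.1 N m (running was ~0.9) in 1.6°, with the handle at the angle of nut value ≈1.0. I neutralise the load and lift the wrench straight off.

```bash
python3 -m jog '{"delta_pos":[[1.8,-1.2,0],[1.2,-0.8,0],[0,0,0]],"rot":[[0,0,1.5],[0,0,1],[0,0,0]],"grip":[0,0,0]}'; python3 tq.py; python3 -m jog '{"delta_pos":[[0,0,2],[0,0,3],[0,0,3]],"rot":[[0,0,0],[0,0,0],[0,0,0]],"grip":[0,0,0]}'; python3 -m jog '{"delta_pos":[[0,0,3],[0,0,3],[0,0,3],[0,0,3],[0,0,3],[0,0,0]],"rot":[[0,0,0],[0,0,0],[0,0,0],[0,0,0],[0,0,0],[0,0,0]],"grip":[0,0,0,0,0,0]}'; python3 tq.py
```

```text
time_s: 68.05
tcp_pos: [0.4677, -0.1173, 0.1369]
ee_rot: [[-0.552, -0.834, 0.001], [-0.834, 0.552, 0.0], [-0.0, -0.001, -1.0]]
wrist_force: [0.9, -1.3, 1.9]
gripper_width: 0.286
torque about stud -0.1
time_s: 68.3
tcp_pos: [0.4678, -0.1169, 0.1431]
ee_rot: [[-0.553, -0.833, 0.001], [-0.833, 0.553, 0.001], [-0.001, -0.0, -1.0]]
wrist_force: [6.4, -1.7, -12.3]
gripper_width: 0.284
time_s: 68.8
tcp_pos: [0.4686, -0.1157, 0.1583]
ee_rot: [[-0.552, -0.834, 0.003], [-0.834, 0.552, 0.003], [-0.004, -0.001, -1.0]]
wrist_force: [6.6, 2.5, -11.9]
gripper_width: 0.284
torque about stud 0.35
```

```bash
python3 -m jog '{"delta_pos":[[0,0,4],[0,0,4],[0,0,5],[0,0,10],[0,0,0],[0,0,0]],"rot":[[0,0,0],[0,0,0],[0,0,0],[0,0,0],[0,0,0],[0,0,0]],"grip":[0,0,0,0,0,0]}'; python3 tq.py; python3 hole.py
```

```text
time_s: 69.3
tcp_pos: [0.4692, -0.114, 0.1808]
ee_rot: [[-0.552, -0.834, 0.005], [-0.834, 0.552, 0.006], [-0.008, -0.001, -1.0]]
wrist_force: [8.9, 9.0, -12.1]
gripper_width: 0.282
torque about stud 0.16
tool yaw 236.46915727585883 pred [328.7 259. ]
```

The lateral pull shows the head is still gripping the nut while the handle tilts up. I go back down, release, and back the worm off a little.

```bash
python3 -m jog '{"delta_pos":[[0,0,-6],[0,0,-8],[0,0,-8],[0,0,-8],[0,0,-6],[0,0,-5],[0,0,-3],[0,0,0],[0,0,0]],"rot":[[0,0,0],[0,0,0],[0,0,0],[0,0,0],[0,0,0],[0,0,0],[0,0,0],[0,0,0],[0,0,0]],"grip":[0,0,0,0,0,0,0,0,0]}'; python3 tq.py; python3 hole.py
```

```text
time_s: 70.1
tcp_pos: [0.4669, -0.1185, 0.1382]
ee_rot: [[-0.552, -0.834, -0.001], [-0.834, 0.552, -0.002], [0.002, 0.0, -1.0]]
wrist_force: [0.8, -5.8, -0.9]
gripper_width: 0.284
torque about stud 0.2
tool yaw 236.4904218613853 pred [330.3 259.8]
[328.6 258.4] r 2.2125 [ 0.3981 -0.2239] dist 0.2115 handle dir 236.71 mean grey 62
```

```bash
python3 -m jog '{"delta_pos":[[0,0,-1],[0,0,0],[0,0,0],[0,0,0],[0,0,15],[0,0,25],[11,16,0],[11,16,0],[12,16.5,0],[0,0,0]],"rot":[[0,0,0],[0,0,0],[0,0,0],[0,0,0],[0,0,0],[0,0,0],[0,0,0],[0,0,0],[0,0,0],[0,0,0]],"grip":[0,55,55,55,55,55,0,0,0,0]}'; python3 -m jog '{"delta_pos":[[0,0,0],[0,0,0],[0,0,-10],[0,0,-8],[0,0,0],[0,0,0]],"rot":[[0,0,0],[0,0,0],[0,0,0],[0,0,0],[0,0,0],[0,0,0]],"grip":[0,0,0,0,0,0]}'
```

```text
time_s: 70.98
tcp_pos: [0.503, -0.0668, 0.1777]
ee_rot: [[-0.549, -0.836, 0.001], [-0.836, 0.549, 0.0], [-0.001, -0.001, -1.0]]
wrist_force: [0.2, -0.6, 0.5]
gripper_width: 0.331
time_s: 71.48
tcp_pos: [0.5005, -0.0692, 0.1585]
ee_rot: [[-0.552, -0.834, -0.002], [-0.834, 0.552, -0.0], [0.002, 0.002, -1.0]]
wrist_force: [-1.1, -0.2, 0.5]
gripper_width: 0.007
```

```bash
python3 -m jog '{"delta_pos":[[0,0,-3],[0,0,-1.5],[0,0,-1],[0,0,0],[0,0,0]],"rot":[[0,0,0],[0,0,0],[0,0,0],[0,0,0],[0,0,0]],"grip":[0,0,0,0,0]}'; python3 -m jog '{"delta_pos":[[0,0,-1.0],[0,0,0]],"rot":[[0,0,0],[0,0,0]],"grip":[0,0]}'
```

```text
time_s: 71.9
tcp_pos: [0.5018, -0.069, 0.1558]
ee_rot: [[-0.551, -0.835, 0.001], [-0.835, 0.551, -0.001], [-0.0, -0.002, -1.0]]
wrist_force: [-2.9, 0.6, 8.8]
gripper_width: 0.007
time_s: 72.07
tcp_pos: [0.5019, -0.069, 0.1557]
ee_rot: [[-0.551, -0.835, 0.002], [-0.835, 0.551, -0.001], [-0.0, -0.002, -1.0]]
wrist_force: [-4.1, 0.9, 12.8]
gripper_width: 0.005
```

```bash
python3 -m jog '{"delta_pos":[[-0.6,-2.9,0.3],[-0.6,-2.9,0],[-0.6,-2.9,0],[-0.5,-2.9,0],[-0.5,-2.9,0]],"rot":[[0,0,0],[0,0,0],[0,0,0],[0,0,0],[0,0,0]],"grip":[0,0,0,0,0]}'; python3 -m jog '{"delta_pos":[[0,0,7],[1.4,7.2,0],[1.4,7.3,0],[0,0,0],[0,0,-7],[0,0,0]],"rot":[[0,0,0],[0,0,0],[0,0,0],[0,0,0],[0,0,0],[0,0,0]],"grip":[0,0,0,0,0,0]}'; python3 -m jog '{"delta_pos":[[-0.6,-2.9,0],[-0.6,-2.9,0],[-0.6,-2.9,0],[-0.5,-2.9,0],[-0.5,-2.9,0]],"rot":[[0,0,0],[0,0,0],[0,0,0],[0,0,0],[0,0,0]],"grip":[0,0,0,0,0]}'; python3 -m jog '{"delta_pos":[[0,0,7],[1.4,7.2,0],[1.4,7.3,0],[0,0,0],[0,0,-7],[0,0,0]],"rot":[[0,0,0],[0,0,0],[0,0,0],[0,0,0],[0,0,0],[0,0,0]],"grip":[0,0,0,0,0,0]}'; python3 -m jog '{"delta_pos":[[-0.6,-2.9,0],[-0.6,-2.9,0],[-0.6,-2.9,0],[-0.5,-2.9,0],[-0.5,-2.9,0]],"rot":[[0,0,0],[0,0,0],[0,0,0],[0,0,0],[0,0,0]],"grip":[0,0,0,0,0]}'; python3 -m jog '{"delta_pos":[[0,0,15],[0,0,25],[-10,-10,0],[-10,-10,0],[-12,-12,0],[0,0,0],[0,0,0]],"rot":[[0,0,0],[0,0,0],[0,0,0],[0,0,0],[0,0,0],[0,0,0],[0,0,0]],"grip":[0,0,0,55,55,55,55]}'; python3 hole.py
```

```text
time_s: 72.48
tcp_pos: [0.4995, -0.0829, 0.1547]
ee_rot: [[-0.551, -0.835, 0.003], [-0.835, 0.551, 0.001], [-0.002, -0.002, -1.0]]
wrist_force: [-1.8, 3.4, 6.0]
gripper_width: 0.01
time_s: 72.98
tcp_pos: [0.5024, -0.0683, 0.1543]
ee_rot: [[-0.55, -0.835, 0.002], [-0.835, 0.55, -0.001], [-0.001, -0.002, -1.0]]
wrist_force: [-1.8, 1.5, 7.4]
gripper_width: 0.007
time_s: 73.4
tcp_pos: [0.4995, -0.0827, 0.1546]
ee_rot: [[-0.55, -0.835, 0.003], [-0.835, 0.55, 0.0], [-0.002, -0.002, -1.0]]
wrist_force: [-1.6, 3.3, 9.4]
gripper_width: 0.002
time_s: 73.9
tcp_pos: [0.5022, -0.0682, 0.1543]
ee_rot: [[-0.55, -0.835, 0.002], [-0.835, 0.55, -0.001], [-0.0, -0.002, -1.0]]
wrist_force: [-1.6, 2.0, 8.7]
gripper_width: 0.005
time_s: 74.32
tcp_pos: [0.4994, -0.0827, 0.1545]
ee_rot: [[-0.55, -0.835, 0.002], [-0.835, 0.55, 0.0], [-0.002, -0.002, -1.0]]
wrist_force: [-2.3, 3.8, 9.5]
gripper_width: 0.008
time_s: 74.9
tcp_pos: [0.4649, -0.1162, 0.1924]
ee_rot: [[-0.553, -0.833, -0.002], [-0.833, 0.553, 0.0], [0.001, 0.002, -1.0]]
wrist_force: [0.6, 0.5, -0.0]
gripper_width: 0.23
tool yaw 236.47473043042334 pred [329.4 260.2]
```

```bash
python3 -m jog '{"delta_pos":[[1,-2,-15],[0,0,-20],[0,0,-13],[0,0,-5],[0,0,0],[0,0,0]],"rot":[[0,0,0],[0,0,0],[0,0,0],[0,0,0],[0,0,0],[0,0,0]],"grip":[55,55,55,55,55,55]}'; python3 hole.py; python3 -m jog '{"delta_pos":[[0,0,-1],[0,0,0],[0,0,0],[0,0,0],[0,0,0],[0,0,0]],"rot":[[0,0,0],[0,0,0],[0,0,0],[0,0,0],[0,0,0],[0,0,0]],"grip":[55,0,0,0,0,0]}'; python3 -m jog '{"delta_pos":[[0,0,2],[0,0,2],[0,0,2],[0,0,0]],"rot":[[0,0,0],[0,0,0],[0,0,0],[0,0,0]],"grip":[0,0,0,0]}'; python3 tq.py
```

```text
time_s: 75.45
tcp_pos: [0.468, -0.1172, 0.1404]
ee_rot: [[-0.551, -0.835, -0.0], [-0.835, 0.551, -0.0], [0.0, -0.0, -1.0]]
wrist_force: [0.3, 0.0, -0.2]
gripper_width: 0.545
tool yaw 236.56499428039234 pred [329.8 259.2]
time_s: 76.0
tcp_pos: [0.4679, -0.1173, 0.1396]
ee_rot: [[-0.551, -0.834, 0.001], [-0.834, 0.551, -0.0], [-0.0, -0.001, -1.0]]
wrist_force: [0.1, -0.4, 1.1]
gripper_width: 0.281
time_s: 76.33
tcp_pos: [0.4674, -0.1172, 0.1451]
ee_rot: [[-0.552, -0.834, -0.001], [-0.834, 0.552, 0.0], [0.0, 0.001, -1.0]]
wrist_force: [3.3, 0.9, -6.9]
gripper_width: 0.279
torque about stud 0.09
```

```bash
python3 -m jog '{"delta_pos":[[0,0,3],[0,0,3],[0,0,3],[0,0,3],[0,0,0]],"rot":[[0,0,0],[0,0,0],[0,0,0],[0,0,0],[0,0,0]],"grip":[0,0,0,0,0]}';python3 -m jog '{"delta_pos":[[0,0,4],[0,0,4],[0,0,4],[0,0,4],[0,0,0],[0,0,0]],"rot":[[0,0,0],[0,0,0],[0,0,0],[0,0,0],[0,0,0],[0,0,0]],"grip":[0,0,0,0,0,0]}'; python3 tq.py; python3 hole.py
```

```text
time_s: 76.75
tcp_pos: [0.4676, -0.1173, 0.1581]
ee_rot: [[-0.551, -0.834, 0.001], [-0.834, 0.551, -0.0], [-0.0, -0.001, -1.0]]
wrist_force: [1.2, 0.1, -5.8]
gripper_width: 0.279
time_s: 77.25
tcp_pos: [0.4675, -0.1174, 0.1738]
ee_rot: [[-0.551, -0.834, 0.0], [-0.834, 0.551, -0.0], [-0.0, -0.0, -1.0]]
wrist_force: [1.7, -1.4, -5.8]
gripper_width: 0.28
torque about stud 0.0
tool yaw 236.53463309023545 pred [329.9 259.5]
```

The wrench is free (Fz = its weight). I carry it back to its place on the mat.

```bash
python3 -m jog '{"delta_pos":[[0,0,20],[0,0,15],[1.4,-28,0],[1.4,-28,0],[1.4,-28,0],[1.4,-28,0],[1.4,-28,0],[1.4,-28,0],[1.4,-28,0],[1.4,-28,0]],"rot":[[0,0,0],[0,0,0],[0,0,-5.7],[0,0,-5.7],[0,0,-5.7],[0,0,-5.7],[0,0,-5.7],[0,0,-5.7],[0,0,-5.7],[0,0,-5.7]],"grip":[0,0,0,0,0,0,0,0,0,0]}';python3 -m jog '{"delta_pos":[[1.4,-28,0],[1.4,-29,0],[0,0,-30],[0,0,-30],[0,0,-30],[0,0,-30],[0,0,-20],[0,0,-10],[0,0,0],[0,0,0]],"rot":[[0,0,-5.7],[0,0,-5.7],[0,0,0],[0,0,0],[0,0,0],[0,0,0],[0,0,0],[0,0,0],[0,0,0],[0,0,0]],"grip":[0,0,0,0,0,0,0,0,0,0]}'
python3 - <<'E'
from h import *
from station import vision
import pickle
t=vision.capture("top");s=vision.capture("scene")
for im,c in ((vision.capture("top"),1),):
    g=cv2.cvtColor(im["frame"],cv2.COLOR_RGB2GRAY).astype(float);gx=cv2.Sobel(g,6,1,0);gy=cv2.Sobel(g,6,0,1);V,U=np.mgrid[0:420,0:560]
    for R in (6,7,8):
        w=np.hypot(U-264.4,V-223.0);k=(w<R)&(w>3.2);th=np.arctan2(-gy,gx)[k];m=np.hypot(gx,gy)[k];z=(m**2*np.exp(6j*th)).sum()
        print("nut flat yaw mod60",(np.degrees(np.angle(z))/6-90-1.57)%60,abs(z)/(m**2).sum(),"(v=1 -> 50.1; start 36-37)")
E
```

```text
time_s: 78.13
tcp_pos: [0.477, -0.342, 0.2072]
ee_rot: [[-0.983, -0.185, -0.005], [-0.185, 0.983, 0.002], [0.004, 0.003, -1.0]]
wrist_force: [0.3, 0.5, -6.1]
gripper_width: 0.281
time_s: 78.97
tcp_pos: [0.4815, -0.3983, 0.0585]
ee_rot: [[-1.0, 0.007, -0.001], [0.007, 1.0, 0.0], [0.001, 0.0, -1.0]]
wrist_force: [1.1, -0.3, -4.5]
gripper_width: 0.28
nut flat yaw mod60 44.26302218793107 0.12546073827056253 (v=1 -> 50.1; start 36-37)
nut flat yaw mod60 47.28685751291822 0.15345991304436757 (v=1 -> 50.1; start 36-37)
nut flat yaw mod60 47.106904802827685 0.15633932208081577 (v=1 -> 50.1; start 36-37)
```

```bash
python3 -m jog '{"delta_pos":[[0,0,-10],[0,0,-8],[0,0,-4],[0,0,0]],"rot":[[0,0,0],[0,0,0],[0,0,0],[0,0,0]],"grip":[0,0,0,0]}'; python3 -m jog '{"delta_pos":[[0,0,-2],[0,0,0]],"rot":[[0,0,0],[0,0,0]],"grip":[0,0]}'; python3 -m jog '{"delta_pos":[[0,0,-1],[0,0,0]],"rot":[[0,0,0],[0,0,0]],"grip":[0,0]}'; python3 -m jog '{"delta_pos":[[0,0,-1],[0,0,0]],"rot":[[0,0,0],[0,0,0]],"grip":[0,0]}'
```

```text
time_s: 79.45
tcp_pos: [0.4815, -0.3986, 0.0358]
ee_rot: [[-1.0, 0.008, -0.0], [0.008, 1.0, -0.0], [0.0, -0.0, -1.0]]
wrist_force: [-0.6, -1.6, -2.5]
gripper_width: 0.279
time_s: 79.62
tcp_pos: [0.4818, -0.3988, 0.0353]
ee_rot: [[-1.0, 0.007, 0.0], [0.007, 1.0, -0.001], [-0.0, -0.001, -1.0]]
wrist_force: [-2.4, -1.7, 1.0]
gripper_width: 0.281
time_s: 79.78
tcp_pos: [0.4817, -0.3988, 0.0349]
ee_rot: [[-1.0, 0.007, 0.001], [0.007, 1.0, -0.001], [-0.001, -0.001, -1.0]]
wrist_force: [-2.9, -1.8, 4.9]
gripper_width: 0.282
time_s: 79.95
tcp_pos: [0.4817, -0.3989, 0.0348]
ee_rot: [[-1.0, 0.007, 0.001], [0.007, 1.0, -0.001], [-0.001, -0.001, -1.0]]
wrist_force: [-4.0, -0.5, 8.6]
gripper_width: 0.28
```

```bash
python3 -m jog '{"delta_pos":[[0,0,2],[0,0,0],[0,0,0],[0,0,0],[0,0,0],[0,0,10],[0,0,20],[0,0,35],[0,0,35],[0,0,35]],"rot":[[0,0,0],[0,0,0],[0,0,0],[0,0,0],[0,0,0],[0,0,0],[0,0,0],[0,0,0],[0,0,0],[0,0,0]],"grip":[0,60,60,60,60,60,60,60,60,60]}';python3 -m jog '{"delta_pos":[[0,0,35],[0,0,35],[0,0,35],[0,35,0],[0,35,0],[0,35,0],[0,35,0],[0,35,0],[0,35,0],[0,35,0]],"rot":[[0,0,0],[0,0,0],[0,0,0],[0,0,0],[0,0,0],[0,0,0],[0,0,0],[0,0,0],[0,0,0],[0,0,0]],"grip":[60,60,60,60,60,60,60,60,60,60]}';python3 -m jog '{"delta_pos":[[-12,35,0],[-12,35,0],[-12,35,0],[-12,35,0],[-12,35,0],[-12,35,0],[-12,35,0],[-12,35,0],[-12,35,0],[-12,35,0]],"rot":[[0,0,0],[0,0,0],[0,0,0],[0,0,0],[0,0,0],[0,0,0],[0,0,0],[0,0,0],[0,0,0],[0,0,0]],"grip":[60,60,60,60,60,60,60,60,60,60]}';python3 -m jog '{"delta_pos":[[-12,35,0],[-12,35,0],[-12,35,0],[-12,35,0],[0,0,0],[0,0,0]],"rot":[[0,0,0],[0,0,0],[0,0,0],[0,0,0],[0,0,0],[0,0,0]],"grip":[60,60,60,60,60,60]}'
cat > fin.py <<'E'
from h import *
from station import vision
import pickle
t0,s0=pickle.load(open("c0.pkl","rb"))
c=[vision.capture("top") for _ in range(5)];t=c[0];t["frame"]=np.mean([a["frame"] for a in c],0).astype(np.uint8);s=vision.capture("scene");pickle.dump((t,s),open("c5.pkl","wb"))
V,U=np.mgrid[0:420,0:560]
for nm,im in(("start",t0),("now",t)):
    g=cv2.cvtColor(im["frame"],cv2.COLOR_RGB2GRAY).astype(float);gx=cv2.Sobel(g,6,1,0);gy=cv2.Sobel(g,6,0,1)
    for R in (6,7,8):
        w=np.hypot(U-264.4,V-223.0);k=(w<R)&(w>3.2);th=np.arctan2(-gy,gx)[k];m=np.hypot(gx,gy)[k];z=(m**2*np.exp(6j*th)).sum()
        print(nm,"nut flat yaw mod60",round((np.degrees(np.angle(z))/6-91.57)%60,1),round(abs(z)/(m**2).sum(),2))
    # pots' lids on the deck
    f=im["frame"].astype(int);m=((f.max(2)-f.min(2)<14)&(f.max(2)>80)&(f.max(2)<125)).astype(np.uint8);m[:150]=0;m[230:]=0;m[:,:190]=0;m[:,330:]=0
    m=cv2.morphologyEx(m,cv2.MORPH_OPEN,np.ones((7,7)));n,_,st,ce=cv2.connectedComponentsWithStats(m)
    ux=np.array([.9912,.1323]);uy=np.array([-.1323,.9912]);O=np.array([.5495,-.0358])
    for i in range(1,n):
        p=onz(im,*ce[i],.17)[:2]-O;print(nm,"lid",st[i,4],ce[i].round(1),"vib x,y",(p@ux).round(4),(p@uy).round(4))
d=cv2.absdiff(cv2.GaussianBlur(t["frame"],(0,0),1),cv2.GaussianBlur(t0["frame"],(0,0),1)).max(2)
m=(d>35).astype(np.uint8);n,_,st,ce=cv2.connectedComponentsWithStats(cv2.dilate(m,np.ones((3,3))))
print("changed:",[(st[i,:5].tolist()) for i in range(1,n) if st[i,4]>25])
E
python3 fin.py
```

```text
time_s: 80.78
tcp_pos: [0.4814, -0.3981, 0.1714]
ee_rot: [[-1.0, 0.008, -0.0], [0.008, 1.0, -0.0], [0.0, -0.0, -1.0]]
wrist_force: [0.5, 0.2, -0.8]
gripper_width: 0.596
time_s: 81.62
tcp_pos: [0.4811, -0.1516, 0.2753]
ee_rot: [[-1.0, 0.008, 0.001], [0.008, 1.0, 0.0], [-0.001, 0.0, -1.0]]
wrist_force: [0.5, 0.6, 0.1]
gripper_width: 0.606
time_s: 82.45
tcp_pos: [0.3604, 0.1982, 0.2754]
ee_rot: [[-1.0, 0.008, 0.001], [0.008, 1.0, 0.002], [-0.001, 0.002, -1.0]]
wrist_force: [1.4, 0.6, -0.4]
gripper_width: 0.597
time_s: 82.95
tcp_pos: [0.3127, 0.3381, 0.2746]
ee_rot: [[-1.0, 0.005, -0.0], [0.005, 1.0, 0.0], [0.0, 0.0, -1.0]]
wrist_force: [-0.4, -0.2, 0.1]
gripper_width: 0.599
start nut flat yaw mod60 35.5 0.4
start nut flat yaw mod60 37.2 0.38
start nut flat yaw mod60 37.2 0.38
now nut flat yaw mod60 44.5 0.13
now nut flat yaw mod60 47.4 0.16
now nut flat yaw mod60 47.2 0.16
now lid 311 [289.5 168.6] vib x,y 0.0943 -0.0938
now lid 344 [255.5 175.1] vib x,y 0.0912 0.0039
now lid 346 [223.  180.5] vib x,y 0.0906 0.0968
changed: [[242, 162, 68, 29, 1115], [210, 173, 38, 25, 564], [135, 178, 25, 22, 446], [362, 192, 30, 33, 457], [300, 197, 12, 4, 36], [263, 201, 24, 6, 72], [244, 205, 18, 5, 54], [141, 212, 25, 21, 436], [0, 250, 225, 170, 19217], [376, 263, 11, 15, 96], [224, 355, 12, 14, 122], [262, 362, 8, 10, 58], [235, 372, 23, 21, 294], [262, 377, 22, 25, 299], [13, 402, 5, 8, 32]]
```

```bash
python3 wr.py 2>/dev/null | tail -2; python3 -c "
from station import finish_job;print(finish_job())"
```

```text
handle c [ 0.4547 -0.3987] dir 179.81 rms 0.0012
end [ 0.3393 -0.3983] origin [ 0.5573 -0.399 ] grip [ 0.4733 -0.3988] xyaw 22.313675103756594
the job is handed in; nothing more can be done
None
```

I handed the job in at about 83 s of the 210 s allowed. All three white pots stand clamped on the deck, the nut is tightened and the wrench is back on its mat. The job report gave no verdict.

**Pots:** The lids measure about 91–94 mm from the vibrator's origin, against 92 mm expected when gripped. The clamp plate went up until it stopped on them at 31 N. I did not re-measure the lip at the end.

**Nut:** The jaws closed to about 30.5 mm on the 30 mm nut. Tightening ended at about 1.1 N m, with the handle at the angle for a nut value of about 1.0. A low-resolution check of the nut's flats in the last picture also fits 1.0, to within about 3°.

**Wrench:** It lies on the mat within about 5 mm of where it started, at about the same angle. I backed the jaw off by roughly 3 mm to get it off the nut.

**Bystanders:** The last picture shows no change at the jar, brush, mortar cube and spatula. The parked arm was near the cup, so the cup was not compared.

These did not go cleanly:
- **First tightening:** It ran past the expected angle, because the jaw had stopped slightly cocked on the nut. I re-snugged the worm and tightened again, twice; in all three the handle still gave a few degrees at about 1 N m.
- **Lifting off:** The first lift tilted the wrench because the jaws were still gripping the nut. I lowered it, opened the jaw and lifted it cleanly.

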